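# Nest the panel-support channels on the carrier board

### The job

Nest the aluminium channels for the trip to the spray booth: set the loose shallow channel, open side up, flat on the plywood board in the clear space alongside the channel screwed down there, parallel to it, ends in line, with a gap of about 28 mm between the two. Then lay the wide deep channel, open side down, over the pair so that one of its flanges drops to the bottom of each, and let go. Leave the narrow deep channel where it lies.

Things in the scene. Friction and masses are not known exactly. Their poses are not given: they have to be found in the camera images.
- fixed_channel (a point): Aluminium channel, open side up, screwed to a fixed 200 x 200 x 10 mm plywood board: 140 long, 50 wide outside, 42 inside, 30 high, 4 mm thick. Point: centre of its underside, on the board's top face, 10 mm above the bench. x along the channel, y across, z up. It is centred 50 mm from the board's +y edge; the clear space (125 mm wide) is on its -y side.
- shallow_channel: Loose shallow channel, open side up on the bench: same section, aluminium, 140 mm long, 50 wide outside, 42 inside, 30 high, 4 thick, about 150 g. Origin: centre of its underside. x along its length, y across, z up (the open side).
- wide_channel: Wide deep channel, open side down on the bench: aluminium, 140 mm long, 66 wide outside, 58 inside, 55 high, 4 thick, about 250 g. Origin: midway between its lower flange edges, at their level; its flat top is 55 above. x along, y across, z up. Nested, its flange edges stand on the 4 mm bottoms of the two upturned channels, its top 29 mm clear above their flanges.
- narrow_channel: A bystander, to be left alone: like the wide deep channel, open side down, 140 long and 55 high, but only 36 wide outside. Origin: midway between its lower flange edges. x along its length, z up.
Mind the look-alikes: they are no part of the job. What is shaped like the shallow_channel but blue or purple is not meant.

How it is judged:
By the outcome, as a careful person would: the job done as asked, in the order asked, and still so for the second after the job is handed in, with the robot touching nothing.
It also fails if it takes over 54 s, if anything falls off the work surface, if the arm or the gripper's body presses on something with over 40 N, if the wrist force passes 120 N, or if a joint passes its speed limit or range.

### The arm

A 7-joint arm with a two-finger parallel gripper is mounted at the origin on the work surface. World frame = base frame: x ahead of the robot, y to its left, z up, the work surface at z = 0. Lengths are in m, angles in rad, forces in N, time in s.
With the tool pointing down it reaches from about 0.4 to 0.85 m from the base axis. Payload 10.4 kg.
Tool frame: the origin (TCP) lies at the very end of the fingers, on their centre line; the grasp point (between the pads) lies 19 mm behind it; z points along the fingers, y is the direction in which the jaws open and shut (so a half turn about z gives the same grasp; the last joint's range is limited). The gripper opens to 85 mm and grips with 20 to 120 N. Pads are 22 mm wide; open, the fingers measure 114 mm over their backs; the gripper's body (76 mm by 85 mm) begins 54 mm behind the grasp point. The pads swing forward as they close: fully open they stand 13 mm farther back than shut.
Start: joints at [1.214, 0.332, -0.065, 1.46, 0.022, 1.35, -0.088], TCP at [0.205, -0.591, 0.231] pointing down, gripper open.
Joint ranges: [-2.6, 2.6], [-0.5, 2.12], [-1.47, 1.34], [0.16, 2.42], [-1.27, 4.41], [0.06, 2.06], [-2.6, 2.6]. Speed limits (rad/s): [2.22, 2.22, 2.79, 2.79, 3.14, 3.14, 3.14].

### API

Orientations are given as a 3x3 rotation matrix whose columns are the frame's x, y, z axes.
In Python, from rig import robot, optics gives the robot as it stands.
- The arm moves only by the tool play_rows, never from a script. Its argument "targets" is a list of rows, each a list of 2 entries, a list of its own where there are three numbers: the shift along the tool's x, y, z in m, then the turn about the tool's z in degrees. A call has exactly 5 rows; each row shifts and turns the pose as measured when the row begins, along the tool's axes as they then stand; what a row does not reach is not made up. A row lasts 1/12 s, in which the tool goes at most 41.7 mm and 7.16 degrees, less where a joint would pass 70% of its speed; a pose out of reach is approached as far as the arm can. A call with a gripper value outside its range is refused whole. "fingers" is the closure in counts, from 0 (fully open) to 255 (shut), set as the call begins (left out, the last holds). The fingers move at their own pace and stop on an object; "newtons" is the grip in N (left out, the last holds). Time passes only in rows, so rows that do not move let the fingers close, or fill a call up. It gives the time, the measured TCP pose, the force and the opening at its end, in the units of the state.
- robot.sense(): the state, without advancing time (a new reading comes with each control period).
- optics.grab_frame(name): name is "side" or "top"; returns (picture, depth): 480x640x3 uint8, red, green, blue; 480x640 float32, m along the optical axis (not along the pixel's ray), 0 where there is no reading.
- optics.camera_info(name): a dict with "fx", "fy", "cx", "cy" (pixels), "world_from_camera" (4x4, takes a point from camera to world coordinates). Camera axes: x right, y down, z forward; pixel columns grow to the right and rows downward; lengths in m; the calibration is good to about 2 mm. A picture is of the moment at which its call begins. camera_info takes no time and is no camera call.
- robot.sign_off(): hands the job in, once; it reports no verdict.
The state is a dict: "clock": time; "joints": joint angles; "joint_velocities": joint speeds; "effort": joint torques, N m; "ee_pos": TCP position; "tool_rot": TCP orientation; "contact_force": force on the tool from outside, world axes, zero at the start; "ft_torque": the same for the moment, N m; "grip_width": opening from 0.0 (shut) to 1.0 (fully open).
Only numpy, scipy, OpenCV 4.12 (cv2) and the standard library are available. Lean on these libraries where they do the work, as an engineer would, in place of code of your own. Each camera call takes 0.05 s, during which the arm holds its last target.

## Working session

There is one attempt and no reset: what is moved stays moved. The work goes in short steps, Python scripts to look and compute and a tool call to move; the robot and the scene stay as the last step left them, time stands still between calls to the robot, and variables do not carry over. Pictures are saved under pics/ and viewed, and the job is handed in when it is done.

Besides the shell and the picture viewer there is one more tool, called as name([rows], argument=value, ...), one row to a line, values as JSON. play_rows: Moves the arm, as the interface text tells. Its arguments: {"type":"object","properties":{"targets":{"type":"array","items":{"type":"array"}},"fingers":{"type":"number"},"newtons":{"type":"number"}},"required":["targets"]}

```bash
ls; mkdir -p pics
python3 - <<'E'
from rig import robot, optics
import cv2,numpy as np
print(robot.sense())
for n in("top","side"):
    p,d=optics.grab_frame(n)
    cv2.imwrite(f"pics/{n}0.png",p[:,:,::-1]); np.savez(f"{n}0.npz",p=p,d=d)
    c=optics.camera_info(n);print(n,c, (d>0).mean())
E
```

```text
pics
{'clock': 0.0, 'joints': array([ 1.21438567,  0.33289385, -0.06468801,  1.46094961,  0.02160451,
        1.34990736, -0.0884837 ]), 'joint_velocities': array([ 1.82760860e-03,  4.41501089e-04,  1.32290979e-03, -1.23241745e-03,
       -5.15353348e-05, -1.15775438e-03,  4.55761505e-04]), 'effort': array([ 1.42007415e-03, -6.25447583e+01,  5.04451222e-02, -3.91603053e+01,
        1.64155243e-02,  1.01899111e-02, -4.60145714e-06]), 'ee_pos': array([ 0.20463942, -0.59014386,  0.23049823]), 'tool_rot': array([[ 9.44791754e-01,  3.27670931e-01, -5.50769696e-04],
       [ 3.27671384e-01, -9.44790785e-01,  1.35490694e-03],
       [-7.63985160e-05, -1.46057637e-03, -9.99998930e-01]]), 'contact_force': array([-0.03386787,  0.9567151 , -0.54114789]), 'ft_torque': array([0.02641002, 0.06080366, 0.02661677]), 'grip_width': 0.9984743838992757}
top {'fx': 568.6881912537815, 'fy': 568.6881912537815, 'cx': 323.65875073141876, 'cy': 246.4827704220252, 'world_from_camera': array([[ 0.02814911, -0.99190201,  0.12384684,  0.31685648],
       [-0.9995953 , -0.02742286,  0.00756525, -0.11282401],
       [-0.00410775, -0.12400967, -0.99227251,  1.52155829],
       [ 0.        ,  0.        ,  0.        ,  1.        ]])} 0.9959407552083334
side {'fx': 558.188535676383, 'fy': 558.188535676383, 'cx': 321.84972194398813, 'cy': 245.13122897325303, 'world_from_camera': array([[ 0.78182443,  0.37116361, -0.50098715,  1.19688373],
       [ 0.62323911, -0.44203858,  0.6451162 , -1.04897339],
       [ 0.01798801, -0.81660239, -0.57692024,  0.89028449],
       [ 0.        ,  0.        ,  0.        ,  1.        ]])} 0.9867513020833333
```

View pics/top0.png

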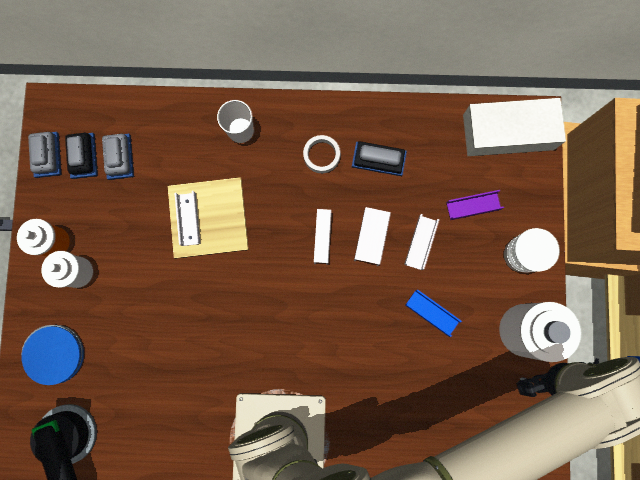

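View pics/side0.png

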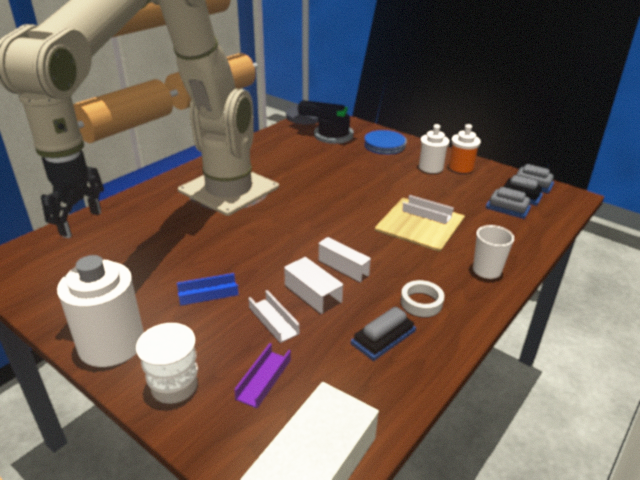

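Top view shows the narrow channel at (322,236), the wide one at (373,236), the loose shallow one at (422,241), and the fixed channel on the board at (188,218). Blue and purple decoys are at (433,313) and (474,205). Next I measure.

```bash
cat > h.py <<'E'
import numpy as np,cv2
from rig import robot,optics
def cloud(n,d):
    c=optics.camera_info(n);v,u=np.mgrid[0:480,0:640]
    P=np.stack([(u-c['cx'])/c['fx']*d,(v-c['cy'])/c['fy']*d,d],-1);T=c['world_from_camera']
    return P@T[:3,:3].T+T[:3,3]
def onplane(n,uv,z):
    c=optics.camera_info(n);uv=np.atleast_2d(np.asarray(uv,float));T=c['world_from_camera']
    r=np.c_[(uv[:,0]-c['cx'])/c['fx'],(uv[:,1]-c['cy'])/c['fy'],np.ones(len(uv))]@T[:3,:3].T
    s=(z-T[2,3])/r[:,2];return T[:3,3]+r*s[:,None]
def rect(xy):
    (c,(w,h),a)=cv2.minAreaRect((np.asarray(xy)*1000).astype(np.float32))
    if w<h: w,h=h,w;a+=90
    return np.round(c,1),round(w,1),round(h,1),round((a+90)%180-90,1)
E
python3 - <<'E'
from h import *
for n in("top","side"):
    z=np.load(f"{n}0.npz");p,d=z['p'],z['d'];W=cloud(n,d)
    hsv=cv2.cvtColor(p,cv2.COLOR_RGB2HSV)
    m=((hsv[...,1]<60)&(hsv[...,2]>90)&(d>0)&(W[...,2]>-.01)&(W[...,2]<.09)&(W[...,0]>.2)&(W[...,0]<.7)&(abs(W[...,1])<.5)).astype(np.uint8)
    k,l,s,c=cv2.connectedComponentsWithStats(m)
    print(n,'bench',np.median(W[(hsv[...,0]<15)&(hsv[...,1]>120)&(abs(W[...,2])<.03)][:,2]))
    for i in range(1,k):
        if s[i,4]<80: continue
        q=W[l==i];print(c[i].round(1),s[i,4],rect(q[:,:2]),'z',np.percentile(q[:,2],[2,25,50,75,98]).round(4))
    x0,y0,w,h=(160,160,340,120) if n=="top" else (160,170,320,240)
    im=p[y0:y0+h,x0:x0+w,::-1];f=2.3
    cv2.imwrite(f"pics/{n}0c.png",cv2.resize(im,None,fx=f,fy=f,interpolation=cv2.INTER_CUBIC))
z=np.load("top0.npz");p,d=z['p'],z['d'];W=cloud('top',d)
hsv=cv2.cvtColor(p,cv2.COLOR_RGB2HSV)
m=((hsv[...,0]>15)&(hsv[...,0]<35)&(hsv[...,1]>60)&(hsv[...,2]>120)&(W[...,2]<.05)&(W[...,1]>0)).astype(np.uint8)
k,l,s,c=cv2.connectedComponentsWithStats(m);i=1+s[1:,4].argmax();q=W[l==i];print('board',s[i],rect(q[:,:2]),np.median(q[:,2]))
E
```

```text
top bench -0.00042067778105736586
[113.8 169.6] 107 (array([692.6, 463.4]), 61.2, 15.8, -88.1) z [0.0323 0.0377 0.0405 0.043  0.0487]
[186.7 218.6] 1031 (array([572.9, 269.9]), 147.9, 60.4, 8.3) z [0.007  0.0121 0.0151 0.0279 0.0433]
[372.2 235.5] 1408 (array([ 538.5, -231. ]), 153.5, 72.2, -10.5) z [0.0035 0.0521 0.0545 0.0568 0.0615]
[322.1 235.9] 788 (array([534.7, -96.3]), 151.6, 40.2, -1.9) z [-0.0011  0.0517  0.0543  0.0567  0.0611]
[421.4 242.4] 1054 (array([ 526.9, -364.2]), 146.5, 56.8, -16.3) z [-0.0025  0.0022  0.0051  0.0106  0.0326]
side bench -0.0011245991856374538
[428. 209.] 788 (array([559.1, 295.6]), 150.8, 133.3, 8.7) z [-0.0003  0.0187  0.0265  0.034   0.0407]
[343.6 258.6] 1323 (array([504.4, -64.2]), 196.9, 111.2, -2.7) z [-0.0013  0.0177  0.0395  0.0529  0.0565]
[311.6 282.5] 1857 (array([ 507.4, -198.4]), 206.7, 123.4, -11.2) z [-0.001   0.0254  0.0518  0.0541  0.0571]
[275.2 317.4] 1286 (array([ 514.7, -348.9]), 171.3, 73.9, -15.9) z [-0.0024  0.0025  0.0054  0.0199  0.0307]
board [ 167  177   81   81 4275] (array([578.7, 217.5]), 204.5, 204.2, -81.7) 0.009271667814472417
```

View pics/top0c.png

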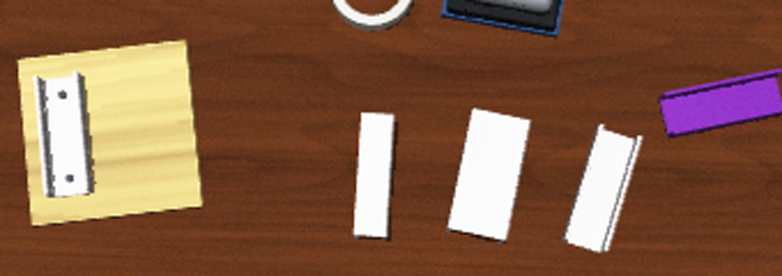

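View pics/side0c.png

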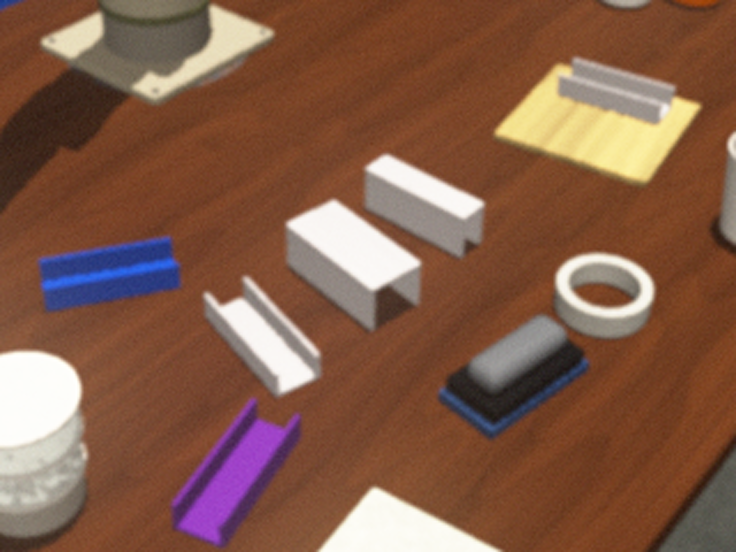

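```bash
cat >> h.py <<'E'
def sides(n,mask,zs,up=1,drop=.15):
    """contour of mask -> points cast on plane per side; zs: heights for (+x,-x,+y,-y) sides (object frame). returns line fits in world"""
    cs,_=cv2.findContours(mask.astype(np.uint8),cv2.RETR_EXTERNAL,cv2.CHAIN_APPROX_NONE)
    c=max(cs,key=cv2.contourArea)[:,0].astype(float)
    w=onplane(n,c,.01)[:,:2]
    ctr,L,Wd,a=rect(w);return c,w,ctr,L,Wd,a
def edges(n,g,thr,a_deg,ctr,half,zs,span=.012,step=.0003,trim=.75,above=True):
    """profile scan: for each side (+x,-x,+y,-y) sample scalar image g along outward normals about expected edge on plane z, find subpixel crossing of thr, fit a line. returns offsets of edge from ctr along normal (mm), angle residual"""
    c=optics.camera_info(n);T=np.linalg.inv(c['world_from_camera']);a=np.radians(a_deg)
    ex=np.array([np.cos(a),np.sin(a)]);ey=np.array([-ex[1],ex[0]]);out=[]
    for nrm,tan,hn,ht,z in((ex,ey,half[0],half[1],zs[0]),(-ex,ey,half[0],half[1],zs[1]),(ey,ex,half[1],half[0],zs[2]),(-ey,ex,half[1],half[0],zs[3])):
        ts=np.linspace(-ht*trim,ht*trim,40);ss=np.arange(-span,span,step)
        X=np.asarray(ctr)+ts[:,None,None]*tan+(hn+ss)[None,:,None]*nrm
        P=np.concatenate([X,np.full(X.shape[:2]+(1,),z)],-1)@T[:3,:3].T+T[:3,3]
        u=(P[...,0]/P[...,2]*c['fx']+c['cx']).astype(np.float32);v=(P[...,1]/P[...,2]*c['fy']+c['cy']).astype(np.float32)
        I=cv2.remap(g.astype(np.float32),u,v,cv2.INTER_LINEAR)
        pts=[]
        for i,t in enumerate(ts):
            b=(I[i]>thr)==above
            j=np.where(b)[0]
            if len(j) and j[-1]<len(ss)-1: pts.append((t,hn+ss[j[-1]]))   # outermost inside sample
        pts=np.array(pts)
        if len(pts)<8: out.append((np.nan,np.nan,len(pts)));continue
        for _ in range(3):
            k=np.polyfit(pts[:,0],pts[:,1],1);r=pts[:,1]-np.polyval(k,pts[:,0]);pts=pts[abs(r)<=max(.0015,2*r.std())]
        out.append((round(k[1]*1e3,2),round(np.degrees(np.arctan(k[0])),2),len(pts)))
    return out
E
python3 - <<'E'
from h import *
z=np.load("top0.npz");p=z['p'];hsv=cv2.cvtColor(p,cv2.COLOR_RGB2HSV)
g=p[...,2].astype(float) # blue: high for white, low for wood
print([ (k,p[y,x]) for k,(x,y) in dict(wood=(350,240),wide=(373,236),shal=(420,245),fix=(187,225),board=(225,220)).items()])
for y in (225,240): print('shal row',y,p[y,404:444,2].tolist())
for y in (210,225): print('fix row',y,p[y,166:208].tolist()[::1] and p[y,166:208,2].tolist())
print('wide row',p[236,350:398,2].tolist())
print('wide',edges('top',g,130,-10.5,(.5385,-.231),(.07,.033),(.055,.055,.055,.055)))
print('shal',edges('top',g,130,-16.3,(.527,-.364),(.07,.025),(.002,.002,0.0,.03)))
print('board',edges('top',p[...,0].astype(float),165,8.3,(.5787,.2175),(.1,.1),(.01,0,.01,0.)))
E
```

```text
[('wood', array([93, 50, 26], dtype=uint8)), ('wide', array([252, 251, 251], dtype=uint8)), ('shal', array([252, 250, 250], dtype=uint8)), ('fix', array([251, 251, 251], dtype=uint8)), ('board', array([235, 216, 139], dtype=uint8))]
shal row 225 [32, 29, 29, 28, 34, 30, 31, 34, 29, 32, 30, 35, 69, 226, 249, 249, 250, 251, 251, 251, 251, 251, 250, 250, 250, 251, 251, 250, 250, 250, 183, 147, 244, 152, 43, 31, 32, 34, 33, 30]
shal row 240 [27, 29, 26, 25, 27, 25, 27, 41, 138, 246, 250, 250, 251, 251, 251, 251, 251, 251, 250, 250, 251, 251, 251, 251, 250, 236, 127, 244, 230, 92, 26, 28, 28, 28, 20, 30, 23, 26, 26, 21]
fix row 210 [29, 31, 32, 75, 152, 158, 159, 162, 157, 161, 247, 208, 105, 80, 130, 247, 251, 251, 251, 251, 252, 252, 251, 251, 252, 252, 252, 251, 250, 147, 79, 74, 68, 137, 146, 145, 146, 145, 142, 144, 141, 147]
fix row 225 [31, 34, 24, 27, 23, 128, 135, 132, 134, 133, 132, 207, 248, 148, 80, 119, 247, 251, 251, 251, 251, 251, 251, 251, 251, 251, 252, 252, 252, 251, 212, 106, 90, 66, 127, 139, 134, 137, 140, 142, 141, 141]
wide row [30, 26, 30, 28, 29, 30, 26, 24, 41, 191, 250, 252, 252, 251, 251, 251, 251, 252, 252, 252, 252, 252, 252, 251, 252, 252, 252, 252, 252, 251, 251, 252, 253, 252, 251, 144, 36, 25, 25, 22, 26, 26, 22, 26, 25, 30, 29, 25]
wide [(np.float64(64.4), np.float64(0.21), 40), (np.float64(76.17), np.float64(-0.31), 40), (np.float64(36.48), np.float64(0.02), 40), (np.float64(31.01), np.float64(-0.08), 40)]
shal [(np.float64(68.19), np.float64(0.84), 40), (np.float64(72.78), np.float64(0.67), 40), (np.float64(25.09), np.float64(-0.07), 40), (np.float64(23.48), np.float64(0.07), 40)]
board [(np.float64(97.91), np.float64(-0.11), 40), (np.float64(99.87), np.float64(-0.04), 40), (np.float64(98.31), np.float64(0.24), 40), (np.float64(99.95), np.float64(0.11), 40)]
```

Run:
```python
from h import *
z=np.load("top0.npz");p=z['p'];g=p[...,2].astype(float)
print('fix',edges('top',g,195,8.3,(.5699,.2651),(.07,.025),(.014,.014,.04,.04)))
print('wide',edges('top',g,140,-10.5,(.5332,-.2275),(.07,.033),(.055,.055,.055,.055)))
print('shal',edges('top',g,140,-16.3,(.525,-.3626),(.07,.025),(.002,.002,0.0,.03)))
# side-view cross-check: heights/top faces by side camera
z=np.load("side0.npz");p=z['p'];d=z['d'];W=cloud('side',d)
g=p[...,2].astype(float)
print('side wide',edges('side',g,140,-10.5,(.5332,-.2275),(.07,.033),(.055,)*4))
m=(g>185)&(abs(W[...,2]-.055)<.012)&(abs(W[...,1]+.23)<.08)&(W[...,0]<.7)&(W[...,0]>.4)
v,u=np.where(m);q=onplane('side',np.c_[u,v],.055);print('side wide top',rect(q[:,:2]),len(u))
```

```text
fix [(np.float64(71.07), np.float64(-0.33), 34), (np.float64(69.52), np.float64(-0.78), 39), (np.float64(25.61), np.float64(0.35), 40), (np.float64(24.6), np.float64(-0.05), 40)]
wide [(np.float64(70.08), np.float64(0.11), 40), (np.float64(70.18), np.float64(-0.38), 40), (np.float64(33.82), np.float64(0.0), 40), (np.float64(33.28), np.float64(-0.09), 40)]
shal [(np.float64(70.27), np.float64(0.58), 39), (np.float64(70.31), np.float64(0.61), 40), (np.float64(24.13), np.float64(-0.09), 40), (np.float64(24.05), np.float64(0.05), 40)]
side wide [(np.float64(74.45), np.float64(2.47), 40), (np.float64(72.82), np.float64(-1.13), 40), (np.float64(35.19), np.float64(-0.11), 40), (np.float64(37.61), np.float64(0.0), 40)]
side wide top (array([ 533.9, -229.1]), 139.9, 65.9, -10.5) 994
```

```bash
cat >> h.py <<'E'
def plan(pos,yaw,n=5,lin=.04,ang=7.0):
    s=robot.sense();p=np.array(s['ee_pos']);R=np.array(s['tool_rot'])
    y0=np.degrees(np.arctan2(R[1,0],R[0,0]));dy=(yaw-y0+180)%360-180
    print('t',round(s['clock'],2),'pos',p.round(4),'yaw',round(y0,2),'tilt',np.round(R[:2,2],4),'F',np.round(s['contact_force'],1),'grip',round(s['grip_width'],3),'q',np.round(s['joints'],2))
    d=np.asarray(pos)-p;k=max(int(np.ceil(max(np.linalg.norm(d)/lin,abs(dy)/ang))),1)
    k=max(k,n) if n else k
    rows=[]
    for i in range(k):
        Ri=R@cv2.Rodrigues(np.array([0,0,np.radians(-dy*i/k)]))[0]
        rows.append([[round(float(x),4) for x in Ri.T@(d/k)],round(-dy/k,2)])
    print('dist',np.linalg.norm(d).round(4),'turn',round(-dy,2),'rows',k)
    for r in rows: print(r)
E
python3 - <<'E'
from h import *
z=np.load("top0.npz");d=z['d'];W=cloud('top',d)
for nm,(x0,x1,y0,y1) in dict(bottle=(505,580,305,358),jar=(508,558,230,272),box=(465,565,98,155)).items():
    q=W[y0:y1,x0:x1].reshape(-1,3);q=q[q[:,2]>.03];print(nm,np.percentile(q,[2,50,98],axis=0).round(3).tolist())
plan((.525,-.3626,.16),-16.4)
E
```

```text
bottle [[0.241, -0.701, 0.048], [0.3, -0.615, 0.173], [0.359, -0.57, 0.223]]
jar [[0.45, -0.677, 0.041], [0.496, -0.621, 0.119], [0.544, -0.579, 0.126]]
box [[0.771, -0.714, 0.037], [0.831, -0.593, 0.079], [0.899, -0.478, 0.087]]
t 0.1 pos [ 0.2047 -0.5902  0.2306] yaw 19.13 tilt [-0.0005  0.0012] F [ 0.1 -0.5 -0.5] grip 0.998 q [ 1.21  0.33 -0.06  1.46  0.02  1.35 -0.09]
dist 0.3992 turn 35.53 rows 10
[[0.0377, -0.011, 0.0071], np.float64(3.55)]
[[0.037, -0.0133, 0.0071], np.float64(3.55)]
[[0.0361, -0.0156, 0.0071], np.float64(3.55)]
[[0.035, -0.0178, 0.0071], np.float64(3.55)]
[[0.0339, -0.0199, 0.0071], np.float64(3.55)]
[[0.0326, -0.022, 0.0071], np.float64(3.55)]
[[0.0311, -0.024, 0.0071], np.float64(3.55)]
[[0.0296, -0.0258, 0.0071], np.float64(3.55)]
[[0.0279, -0.0276, 0.0071], np.float64(3.55)]
[[0.0262, -0.0293, 0.0071], np.float64(3.55)]
```

play_rows([
  [[0.0,-0.015,-0.035],0],
  [[0.013,-0.036,-0.01],0],
  [[0.013,-0.038,0],0],
  [[0.013,-0.038,0],4],
  [[0.025,-0.032,0],7],
], fingers=0, newtons=40)

```text
clock: 0.52
ee_pos: [0.2109, -0.4191, 0.2727]
tool_rot: [[0.991, 0.131, -0.005], [0.131, -0.991, 0.007], [-0.004, -0.008, -1.0]]
contact_force: [1.5, -0.1, 0.0]
grip_width: 1.0
```

```bash
python3 -c "
from h import *
plan((.525,-.3626,.12),-16.4)"
```

```text
t 0.52 pos [ 0.2109 -0.4191  0.2727] yaw 7.51 tilt [-0.0051  0.0069] F [ 1.5 -0.1  0. ] grip 1.0 q [ 1.14 -0.02 -0.13  1.78 -0.    1.39 -0.43]
dist 0.3538 turn 23.91 rows 9
[[0.0355, -0.0015, 0.0168], np.float64(2.66)]
[[0.0354, -0.0032, 0.0168], np.float64(2.66)]
[[0.0352, -0.0048, 0.0168], np.float64(2.66)]
[[0.0349, -0.0064, 0.0168], np.float64(2.66)]
[[0.0346, -0.008, 0.0168], np.float64(2.66)]
[[0.0342, -0.0096, 0.0168], np.float64(2.66)]
[[0.0337, -0.0112, 0.0168], np.float64(2.66)]
[[0.0331, -0.0128, 0.0168], np.float64(2.66)]
[[0.0325, -0.0143, 0.0168], np.float64(2.66)]
```

play_rows([
  [[0.0355,-0.002,0.015],3],
  [[0.0355,-0.003,0.017],3],
  [[0.0355,-0.005,0.017],3],
  [[0.035,-0.0065,0.017],3],
  [[0.0345,-0.008,0.017],3],
])

```text
clock: 0.93
ee_pos: [0.3892, -0.3865, 0.1936]
tool_rot: [[0.988, -0.155, 0.0], [-0.155, -0.988, -0.005], [0.001, 0.005, -1.0]]
contact_force: [-0.7, -0.5, 0.3]
grip_width: 0.999
```

```bash
python3 -c "
from h import *
plan((.525,-.3626,.09),-16.4)"
```

```text
t 0.93 pos [ 0.3892 -0.3865  0.1936] yaw -8.89 tilt [ 0.0003 -0.0048] F [-0.7 -0.5  0.3] grip 0.999 q [ 0.94  0.2  -0.28  1.71  0.06  1.24 -1.08]
dist 0.1725 turn 7.51 rows 5
[[0.0261, -0.009, 0.0207], np.float64(1.5)]
[[0.0258, -0.0097, 0.0207], np.float64(1.5)]
[[0.0256, -0.0104, 0.0207], np.float64(1.5)]
[[0.0253, -0.011, 0.0207], np.float64(1.5)]
[[0.025, -0.0117, 0.0207], np.float64(1.5)]
```

play_rows([
  [[0.028,-0.009,0.019],1.6],
  [[0.028,-0.01,0.021],1.6],
  [[0.026,-0.0105,0.021],1.6],
  [[0.024,-0.011,0.021],1.5],
  [[0.02,-0.01,0.02],1.2],
])

```text
clock: 1.35
ee_pos: [0.5323, -0.3598, 0.0858]
tool_rot: [[0.957, -0.289, 0.002], [-0.289, -0.957, -0.004], [0.003, 0.003, -1.0]]
contact_force: [0.6, -0.4, 0.3]
grip_width: 1.004
```

```bash
python3 -c "
from h import *
plan((.525,-.3626,.055),-16.4)"
```

```text
t 1.35 pos [ 0.5323 -0.3598  0.0858] yaw -16.79 tilt [ 0.0017 -0.0039] F [ 0.6 -0.4  0.3] grip 1.004 q [ 0.74  0.5  -0.29  1.56  0.15  1.1  -1.45]
dist 0.0317 turn -0.39 rows 5
[[-0.0012, 0.0009, 0.0062], np.float64(-0.08)]
[[-0.0012, 0.0009, 0.0062], np.float64(-0.08)]
[[-0.0012, 0.0009, 0.0062], np.float64(-0.08)]
[[-0.0013, 0.0009, 0.0062], np.float64(-0.08)]
[[-0.0013, 0.0009, 0.0062], np.float64(-0.08)]
```

play_rows([
  [[-0.006,0.003,0.006],-0.4],
  [[-0.001,0.001,0.015],0],
  [[0,0,0.015],0],
  [[0,0,0.015],0],
  [[0,0,0.01],0],
])

```text
clock: 1.77
ee_pos: [0.5275, -0.3549, 0.0152]
tool_rot: [[0.962, -0.274, -0.003], [-0.274, -0.962, 0.004], [-0.004, -0.003, -1.0]]
contact_force: [-0.1, -0.2, -0.3]
grip_width: 1.002
```

Run:
```python
from h import *
plan((.525,-.3626,.004),-16.4)
for n in("top","side"):
    p,d=optics.grab_frame(n)
    x0,y0,w,h=(340,170,200,150) if n=="top" else (160,200,200,170)
    cv2.imwrite(f"pics/{n}1.png",cv2.resize(p[y0:y0+h,x0:x0+w,::-1],None,fx=3.5,fy=3.5,interpolation=cv2.INTER_CUBIC))
```

```text
t 1.77 pos [ 0.5275 -0.3549  0.0152] yaw -15.93 tilt [-0.0031  0.0039] F [-0.1 -0.2 -0.3] grip 1.002 q [ 0.74  0.57 -0.28  1.62  0.18  0.98 -1.45]
dist 0.0138 turn 0.47 rows 5
[[-0.0001, 0.0016, 0.0022], np.float64(0.09)]
[[-0.0001, 0.0016, 0.0022], np.float64(0.09)]
[[-0.0, 0.0016, 0.0022], np.float64(0.09)]
[[-0.0, 0.0016, 0.0022], np.float64(0.09)]
[[-0.0, 0.0016, 0.0022], np.float64(0.09)]
```

View pics/side1.png

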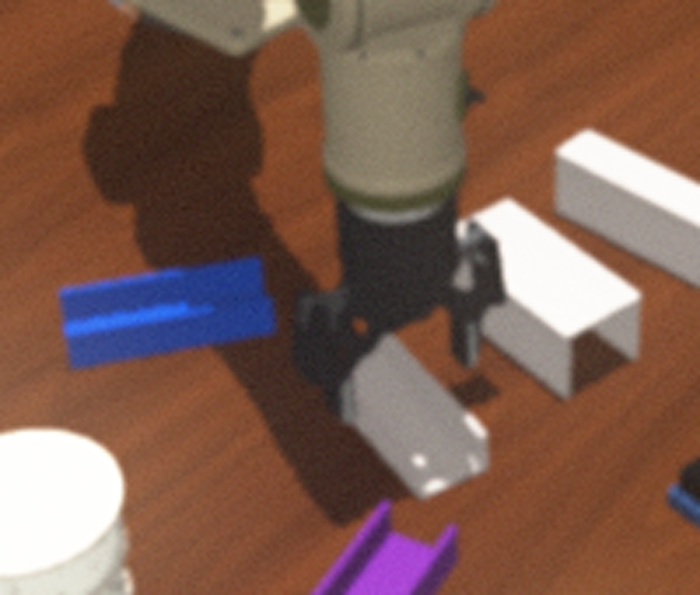

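View pics/top1.png

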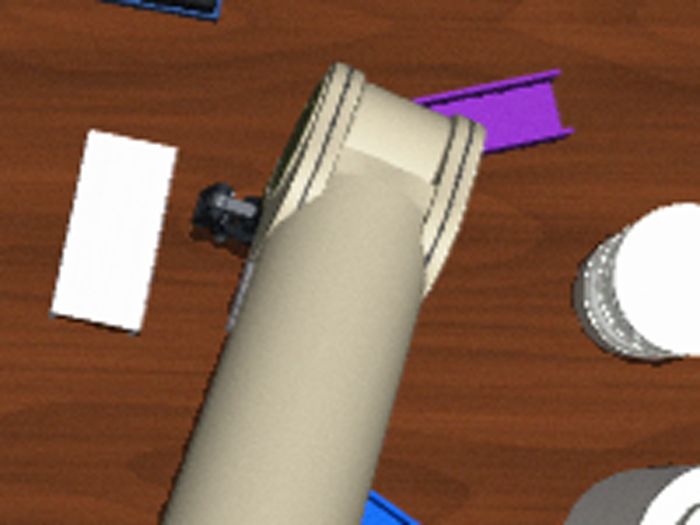

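Run:
```python
from h import *
p,d=optics.grab_frame("side");W=cloud("side",d)
x0,y0,w,h=240,280,70,70
c=p[y0:y0+h,x0:x0+w,::-1].astype(float);c=np.clip(c*1.5,0,255).astype(np.uint8)
cv2.imwrite("pics/side2.png",cv2.resize(c,None,fx=8,fy=8,interpolation=cv2.INTER_CUBIC))
print((W[290:345:6,250:305:5,2]*1000).round())
```

```text
[[126.  93.  94. 110. 113.  97.  91.  -4.  64.  73.  21.]
 [111.  87.  96. 100.  28.  -0.  -0.  -4.  47.  56.   4.]
 [ 96.  73.  81.   2.  11.  31.  -6.   3.  29.  39.  -2.]
 [ 78.  73.  63.   2.   4.  10.  27.  -0.   1.  -1.  -1.]
 [ -2.  46.  46.   4.   1.   4.   6.  25.   1.   2.   2.]
 [ -3.   0.   4.  15.  -1.  -0.   4.   6.  20.  -1.  -1.]
 [  3.  -3.  -4.  -0.  19.  23.   3.   4.   2.  19.  -1.]
 [  0.  -1.  -4.  -4.  -3.  17.  29.   4.   2.   1.  -0.]
 [ -1.  -1.  -1.  -0.  -1.  -1.  13.   3.  -0.  -0.  -1.]
 [ -0.  -1.  -1.  -1.  27.  -3.   0.   3.  -2.   2.  -2.]]
```

View pics/side2.png

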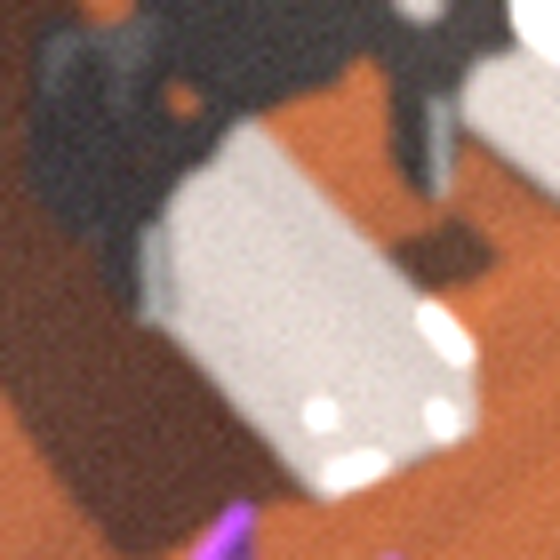

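Side view: the channel lies untouched in the arm's shadow, about (275,320) full-frame. The fingers straddle it, slightly off towards +y. I'll correct, descend and close.

play_rows([
  [[0,0.008,0.002],0.4],
  [[0,0.002,0.006],0],
  [[0,0,0.005],0],
  [[0,0,0],0],
  [[0,0,0],0],
])

```text
clock: 2.33
ee_pos: [0.5262, -0.3684, 0.0065]
tool_rot: [[0.959, -0.284, 0.002], [-0.284, -0.959, -0.0], [0.002, -0.0, -1.0]]
contact_force: [0.2, 0.1, -0.1]
grip_width: 1.002
```

```bash
python3 -c "
from h import *
plan((.525,-.3626,.003),-16.4)"
```

```text
t 2.33 pos [ 0.5262 -0.3684  0.0065] yaw -16.49 tilt [ 0.0022 -0.0004] F [ 0.2  0.1 -0.1] grip 1.002 q [ 0.75  0.59 -0.27  1.61  0.18  0.96 -1.44]
dist 0.0069 turn -0.09 rows 5
[[-0.0006, -0.001, 0.0007], np.float64(-0.02)]
[[-0.0006, -0.001, 0.0007], np.float64(-0.02)]
[[-0.0006, -0.001, 0.0007], np.float64(-0.02)]
[[-0.0006, -0.001, 0.0007], np.float64(-0.02)]
[[-0.0006, -0.001, 0.0007], np.float64(-0.02)]
```

play_rows([
  [[-0.001,-0.003,0.002],0],
  [[0,-0.002,0.001],0],
  [[0,0,0],0],
  [[0,0,0],0],
  [[0,0,0],0],
])

```text
clock: 2.75
ee_pos: [0.5274, -0.3623, 0.004]
tool_rot: [[0.959, -0.283, 0.003], [-0.283, -0.959, -0.001], [0.003, -0.0, -1.0]]
contact_force: [-0.7, -0.6, 0.8]
grip_width: 0.998
```

```bash
python3 -c "
from h import *
plan((.525,-.3626,.003),-16.4)"
```

```text
t 2.75 pos [ 0.5274 -0.3623  0.004 ] yaw -16.45 tilt [ 0.0032 -0.0007] F [-0.7 -0.6  0.8] grip 0.998 q [ 0.74  0.59 -0.27  1.62  0.18  0.96 -1.45]
dist 0.0026 turn -0.05 rows 5
[[-0.0004, 0.0002, 0.0002], np.float64(-0.01)]
[[-0.0004, 0.0002, 0.0002], np.float64(-0.01)]
[[-0.0004, 0.0002, 0.0002], np.float64(-0.01)]
[[-0.0004, 0.0002, 0.0002], np.float64(-0.01)]
[[-0.0004, 0.0002, 0.0002], np.float64(-0.01)]
```

play_rows([
  [[-0.001,0,0],0],
  [[0,0,0],0],
  [[0,0,0],0],
  [[0,0,0],0],
  [[0,0,0],0],
], fingers=160, newtons=40)

```text
clock: 3.17
ee_pos: [0.5266, -0.362, 0.0045]
tool_rot: [[0.959, -0.283, 0.004], [-0.283, -0.959, -0.001], [0.004, -0.0, -1.0]]
contact_force: [0.6, 0.5, -1.9]
grip_width: 0.577
```

play_rows([
  [[0,0,0],0],
  [[0,0,0],0],
  [[0,0,0],0],
  [[0,0,0],0],
  [[0,0,0],0],
])

```text
clock: 3.58
ee_pos: [0.5266, -0.362, 0.0044]
tool_rot: [[0.959, -0.283, 0.004], [-0.283, -0.959, -0.001], [0.004, -0.0, -1.0]]
contact_force: [0.2, 0.2, 0.9]
grip_width: 0.58
```

```bash
python3 -c "
from h import *
plan((.525,-.3626,.003),-16.4)"
```

```text
t 3.58 pos [ 0.5266 -0.362   0.0044] yaw -16.44 tilt [ 0.0037 -0.0009] F [0.2 0.2 0.9] grip 0.58 q [ 0.74  0.58 -0.27  1.62  0.18  0.96 -1.45]
dist 0.0022 turn -0.04 rows 5
[[-0.0003, 0.0002, 0.0003], np.float64(-0.01)]
[[-0.0003, 0.0002, 0.0003], np.float64(-0.01)]
[[-0.0003, 0.0002, 0.0003], np.float64(-0.01)]
[[-0.0003, 0.0002, 0.0003], np.float64(-0.01)]
[[-0.0003, 0.0002, 0.0003], np.float64(-0.01)]
```

play_rows([
  [[0,0,-0.01],0],
  [[0,0,-0.025],0],
  [[0,0,-0.035],0],
  [[0,0,-0.035],0],
  [[0,0,-0.02],0],
])

```text
clock: 4.0
ee_pos: [0.5218, -0.3593, 0.1287]
tool_rot: [[0.959, -0.282, -0.008], [-0.282, -0.959, 0.007], [-0.01, -0.005, -1.0]]
contact_force: [0.8, -0.7, -1.4]
grip_width: 0.577
```

```bash
python3 -c "
from h import *
plan((.5834,.1886,.13),8.4,lin=.035)"
```

```text
t 4.0 pos [ 0.5218 -0.3593  0.1287] yaw -16.41 tilt [-0.0081  0.0073] F [ 0.8 -0.7 -1.4] grip 0.577 q [ 0.76  0.45 -0.29  1.54  0.13  1.19 -1.42]
dist 0.5514 turn -24.81 rows 16
[[-0.006, -0.0339, 0.0001], np.float64(-1.55)]
[[-0.0051, -0.0341, 0.0001], np.float64(-1.55)]
[[-0.0041, -0.0342, 0.0001], np.float64(-1.55)]
[[-0.0032, -0.0343, 0.0001], np.float64(-1.55)]
[[-0.0023, -0.0344, 0.0001], np.float64(-1.55)]
[[-0.0013, -0.0344, 0.0001], np.float64(-1.55)]
[[-0.0004, -0.0345, 0.0001], np.float64(-1.55)]
[[0.0005, -0.0345, 0.0001], np.float64(-1.55)]
[[0.0014, -0.0344, 0.0001], np.float64(-1.55)]
[[0.0024, -0.0344, 0.0001], np.float64(-1.55)]
[[0.0033, -0.0343, 0.0001], np.float64(-1.55)]
[[0.0042, -0.0342, 0.0001], np.float64(-1.55)]
[[0.0052, -0.0341, 0.0001], np.float64(-1.55)]
[[0.0061, -0.0339, 0.0001], np.float64(-1.55)]
[[0.007, -0.0337, 0.0001], np.float64(-1.55)]
[[0.0079, -0.0335, 0.0001], np.float64(-1.55)]
```

play_rows([
  [[-0.003,-0.02,0],-1],
  [[-0.006,-0.033,0],-1.6],
  [[-0.005,-0.034,0],-1.6],
  [[-0.003,-0.034,0],-1.6],
  [[-0.002,-0.034,0],-1.6],
])

```text
clock: 4.42
ee_pos: [0.5395, -0.2098, 0.1376]
tool_rot: [[0.986, -0.167, 0.0], [-0.167, -0.986, -0.004], [0.001, 0.004, -1.0]]
contact_force: [0.6, 0.3, -1.4]
grip_width: 0.577
```

play_rows([
  [[-0.001,-0.034,0],-1.6],
  [[0,-0.034,0],-1.6],
  [[0,-0.034,0],-1.6],
  [[0.001,-0.034,0],-1.6],
  [[0.002,-0.034,0],-1.6],
])

```text
clock: 4.83
ee_pos: [0.558, -0.0314, 0.1384]
tool_rot: [[1.0, -0.02, 0.0], [-0.02, -1.0, -0.006], [0.0, 0.006, -1.0]]
contact_force: [0.0, -0.0, -1.6]
grip_width: 0.579
```

```bash
python3 -c "
from h import *
plan((.5834,.1886,.10),8.4,lin=.035)"
```

```text
t 4.83 pos [ 0.558  -0.0314  0.1384] yaw -1.14 tilt [ 0.0004 -0.0056] F [ 0.  -0.  -1.6] grip 0.579 q [ 0.4   0.3  -0.51  1.73  0.17  1.15 -1.74]
dist 0.2248 turn -9.54 rows 7
[[0.003, -0.0315, 0.0053], np.float64(-1.36)]
[[0.0037, -0.0314, 0.0053], np.float64(-1.36)]
[[0.0045, -0.0314, 0.0053], np.float64(-1.36)]
[[0.0052, -0.0312, 0.0053], np.float64(-1.36)]
[[0.006, -0.0311, 0.0053], np.float64(-1.36)]
[[0.0067, -0.031, 0.0053], np.float64(-1.36)]
[[0.0075, -0.0308, 0.0053], np.float64(-1.36)]
```

play_rows([
  [[0.003,-0.034,0],-1.5],
  [[0.004,-0.034,0],-1.5],
  [[0.005,-0.034,0],-1.5],
  [[0.005,-0.034,0],-1.5],
  [[0.005,-0.034,0],-1.5],
])

```text
clock: 5.25
ee_pos: [0.5714, 0.1485, 0.1386]
tool_rot: [[0.993, 0.119, 0.001], [0.119, -0.993, -0.008], [-0.0, 0.008, -1.0]]
contact_force: [0.9, -0.9, -1.6]
grip_width: 0.581
```

```bash
python3 -c "
from h import *
plan((.5834,.1886,.10),8.4,lin=.035)"
```

```text
t 5.25 pos [0.5714 0.1485 0.1386] yaw 6.81 tilt [ 0.0007 -0.0076] F [ 0.9 -0.9 -1.6] grip 0.581 q [ 0.15  0.39 -0.6   1.64  0.24  1.18 -1.96]
dist 0.0569 turn -1.59 rows 5
[[0.0033, -0.0077, 0.0077], np.float64(-0.32)]
[[0.0034, -0.0077, 0.0077], np.float64(-0.32)]
[[0.0034, -0.0077, 0.0077], np.float64(-0.32)]
[[0.0035, -0.0077, 0.0077], np.float64(-0.32)]
[[0.0035, -0.0077, 0.0077], np.float64(-0.32)]
```

play_rows([
  [[0.004,-0.008,0.006],-0.5],
  [[0.006,-0.006,0.01],-0.5],
  [[0.004,-0.003,0.01],0],
  [[0.001,0,0.008],0],
  [[0,0,0],0],
])

```text
clock: 5.67
ee_pos: [0.582, 0.1779, 0.1021]
tool_rot: [[0.989, 0.15, 0.0], [0.15, -0.989, -0.004], [-0.001, 0.004, -1.0]]
contact_force: [0.2, -0.7, -2.6]
grip_width: 0.573
```

Run:
```python
from h import *
plan((.5834,.1886,.06),8.4,lin=.035)
p,d=optics.grab_frame("side");cv2.imwrite("pics/side3.png",cv2.resize(p[120:280,330:530,::-1],None,fx=3.5,fy=3.5,interpolation=cv2.INTER_CUBIC))
```

```text
t 5.67 pos [0.582  0.1779 0.1021] yaw 8.63 tilt [ 0.     -0.0045] F [ 0.2 -0.7 -2.6] grip 0.573 q [ 0.09  0.47 -0.59  1.63  0.29  1.14 -1.99]
dist 0.0435 turn 0.23 rows 5
[[0.0006, -0.0021, 0.0084], np.float64(0.05)]
[[0.0006, -0.0021, 0.0084], np.float64(0.05)]
[[0.0006, -0.0021, 0.0084], np.float64(0.05)]
[[0.0006, -0.0021, 0.0084], np.float64(0.05)]
[[0.0006, -0.0021, 0.0084], np.float64(0.05)]
```

View pics/side3.png

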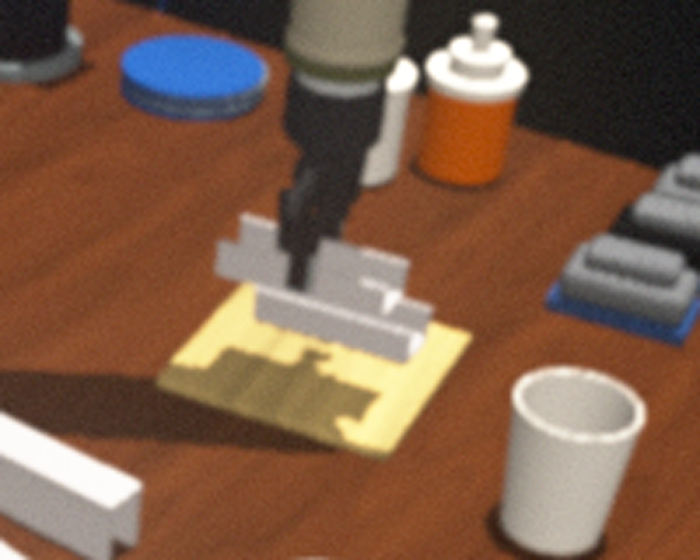

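Side view: the loose channel hangs level in the jaws above the board, with the fixed channel behind it at roughly (430,207) full-frame. I'll lower it now.

play_rows([
  [[0.001,-0.006,0.008],0.2],
  [[0,-0.003,0.014],0],
  [[0,-0.001,0.014],0],
  [[0,0,0.01],0],
  [[0,0,0],0],
])

```text
clock: 6.13
ee_pos: [0.5828, 0.1834, 0.0528]
tool_rot: [[0.99, 0.138, 0.001], [0.138, -0.99, -0.007], [0.001, 0.007, -1.0]]
contact_force: [-0.7, -0.0, -3.0]
grip_width: 0.578
```

Run:
```python
from h import *
plan((.5834,.1886,.02),8.4,lin=.035)
```

```text
t 6.13 pos [0.5828 0.1834 0.0528] yaw 7.94 tilt [ 0.0015 -0.0065] F [-0.7 -0.  -3. ] grip 0.578 q [ 0.06  0.53 -0.57  1.66  0.33  1.05 -2.04]
dist 0.0332 turn -0.46 rows 5
[[0.0003, -0.0011, 0.0065], np.float64(-0.09)]
[[0.0003, -0.0011, 0.0065], np.float64(-0.09)]
[[0.0003, -0.0011, 0.0065], np.float64(-0.09)]
[[0.0003, -0.0011, 0.0065], np.float64(-0.09)]
[[0.0003, -0.0011, 0.0065], np.float64(-0.09)]
```

play_rows([
  [[0,-0.004,0.006],-0.4],
  [[0,-0.003,0.008],0],
  [[0,-0.001,0.008],0],
  [[0,0,0.005],0],
  [[0,0,0],0],
])

```text
clock: 6.55
ee_pos: [0.5817, 0.1916, 0.023]
tool_rot: [[0.989, 0.145, 0.002], [0.145, -0.989, -0.007], [0.001, 0.007, -1.0]]
contact_force: [0.3, 0.5, -1.5]
grip_width: 0.579
```

Run:
```python
from h import *
plan((.5834,.1886,.02),8.4,lin=.035)
```

```text
t 6.55 pos [0.5817 0.1916 0.023 ] yaw 8.34 tilt [ 0.0016 -0.0066] F [ 0.3  0.5 -1.5] grip 0.579 q [ 0.04  0.57 -0.56  1.67  0.35  1.   -2.07]
dist 0.0045 turn -0.06 rows 5
[[0.0002, 0.0006, 0.0006], np.float64(-0.01)]
[[0.0002, 0.0006, 0.0006], np.float64(-0.01)]
[[0.0002, 0.0006, 0.0006], np.float64(-0.01)]
[[0.0002, 0.0006, 0.0006], np.float64(-0.01)]
[[0.0002, 0.0006, 0.0006], np.float64(-0.01)]
```

play_rows([
  [[0.001,0.003,0.001],0],
  [[0,0,0.002],0],
  [[0,0,0.001],0],
  [[0,0,0],0],
  [[0,0,0],0],
])

```text
clock: 6.97
ee_pos: [0.5841, 0.1883, 0.0193]
tool_rot: [[0.989, 0.145, 0.003], [0.145, -0.989, -0.006], [0.002, 0.007, -1.0]]
contact_force: [0.3, 0.6, -2.4]
grip_width: 0.576
```

Run:
```python
from h import *
plan((.5834,.1886,.0145),8.4,lin=.035)
```

```text
t 6.97 pos [0.5841 0.1883 0.0193] yaw 8.31 tilt [ 0.0029 -0.0064] F [ 0.3  0.6 -2.4] grip 0.576 q [ 0.04  0.57 -0.56  1.67  0.36  1.   -2.06]
dist 0.0049 turn -0.09 rows 5
[[-0.0001, -0.0001, 0.001], np.float64(-0.02)]
[[-0.0001, -0.0001, 0.001], np.float64(-0.02)]
[[-0.0001, -0.0001, 0.001], np.float64(-0.02)]
[[-0.0001, -0.0001, 0.001], np.float64(-0.02)]
[[-0.0001, -0.0001, 0.001], np.float64(-0.02)]
```

play_rows([
  [[0,0,0.001],0],
  [[0,0,0.001],0],
  [[0,0,0.001],0],
  [[0,0,0.001],0],
  [[0,0,0],0],
])

```text
clock: 7.38
ee_pos: [0.5846, 0.1883, 0.0157]
tool_rot: [[0.99, 0.144, 0.004], [0.144, -0.99, -0.006], [0.003, 0.007, -1.0]]
contact_force: [0.5, 0.2, -1.9]
grip_width: 0.574
```

Run:
```python
from h import *
plan((.5834,.1886,.0145),8.4,lin=.035)
p,d=optics.grab_frame("side");cv2.imwrite("pics/side4.png",cv2.resize(p[150:270,350:500,::-1],None,fx=5,fy=5,interpolation=cv2.INTER_CUBIC))
```

```text
t 7.38 pos [0.5846 0.1883 0.0157] yaw 8.3 tilt [ 0.0043 -0.0062] F [ 0.5  0.2 -1.9] grip 0.574 q [ 0.04  0.58 -0.56  1.67  0.36  0.99 -2.07]
dist 0.0018 turn -0.1 rows 5
[[-0.0002, -0.0001, 0.0002], np.float64(-0.02)]
[[-0.0002, -0.0001, 0.0002], np.float64(-0.02)]
[[-0.0002, -0.0001, 0.0002], np.float64(-0.02)]
[[-0.0002, -0.0001, 0.0002], np.float64(-0.02)]
[[-0.0002, -0.0001, 0.0002], np.float64(-0.02)]
```

View pics/side4.png

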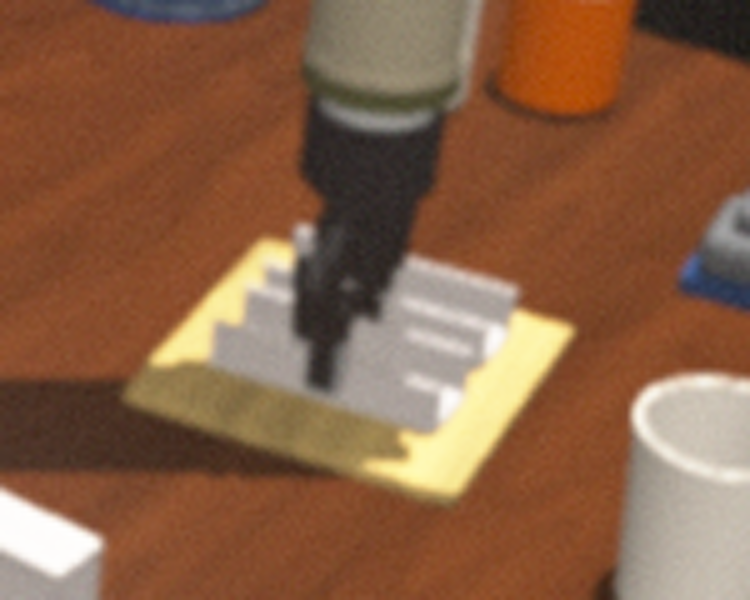

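Side view: the loose channel sits just above the board in front of the fixed one, ends roughly in line. I'll seat it.

play_rows([
  [[-0.001,0,0.0005],0],
  [[0,0,0.0005],0],
  [[0,0,0.0005],0],
  [[0,0,0.0005],0],
  [[0,0,0],0],
])

```text
clock: 7.85
ee_pos: [0.5837, 0.1883, 0.0148]
tool_rot: [[0.99, 0.144, 0.005], [0.144, -0.99, -0.006], [0.004, 0.007, -1.0]]
contact_force: [-0.8, 1.3, -1.3]
grip_width: 0.576
```

Run:
```python
from h import *
plan((.5834,.1886,.0145),8.4,lin=.035)
```

```text
t 7.85 pos [0.5837 0.1883 0.0148] yaw 8.3 tilt [ 0.0048 -0.0063] F [-0.8  1.3 -1.3] grip 0.576 q [ 0.04  0.58 -0.56  1.68  0.36  0.99 -2.07]
dist 0.0005 turn -0.1 rows 5
[[-0.0001, -0.0001, 0.0001], np.float64(-0.02)]
[[-0.0001, -0.0001, 0.0001], np.float64(-0.02)]
[[-0.0001, -0.0001, 0.0001], np.float64(-0.02)]
[[-0.0001, -0.0001, 0.0001], np.float64(-0.02)]
[[-0.0001, -0.0001, 0.0001], np.float64(-0.02)]
```

play_rows([
  [[0,0,0.0005],0],
  [[0,0,0.0005],0],
  [[0,0,0.0005],0],
  [[0,0,0],0],
  [[0,0,0],0],
])

```text
clock: 8.27
ee_pos: [0.5838, 0.1884, 0.0146]
tool_rot: [[0.99, 0.144, 0.005], [0.144, -0.99, -0.007], [0.004, 0.007, -1.0]]
contact_force: [0.2, -1.1, -0.9]
grip_width: 0.58
```

play_rows([
  [[0,0,0],0],
  [[0,0,0],0],
  [[0,0,0],0],
  [[0,0,0],0],
  [[0,0,0],0],
], fingers=78)

```text
clock: 8.68
ee_pos: [0.5844, 0.1887, 0.0146]
tool_rot: [[0.99, 0.144, 0.006], [0.144, -0.99, -0.006], [0.005, 0.007, -1.0]]
contact_force: [0.2, 0.2, -0.2]
grip_width: 0.692
```

play_rows([
  [[0,0,-0.004],0],
  [[0,0,-0.01],0],
  [[0,0,-0.02],0],
  [[0,0,-0.03],0],
  [[0,0,-0.03],0],
])

```text
clock: 9.1
ee_pos: [0.5799, 0.1879, 0.1072]
tool_rot: [[0.989, 0.145, -0.005], [0.145, -0.989, -0.009], [-0.006, 0.008, -1.0]]
contact_force: [1.0, 0.5, 0.2]
grip_width: 0.699
```

Run:
```python
from h import *
plan((.5332,-.2275,.15),-10.5,lin=.037)
```

```text
t 9.1 pos [0.5799 0.1879 0.1072] yaw 8.34 tilt [-0.0048 -0.0087] F [1.  0.5 0.2] grip 0.699 q [ 0.08  0.47 -0.6   1.62  0.29  1.15 -2.02]
dist 0.4202 turn 18.84 rows 12
[[-0.0089, 0.0337, -0.0032], np.float64(1.57)]
[[-0.008, 0.0339, -0.0032], np.float64(1.57)]
[[-0.007, 0.0342, -0.0032], np.float64(1.57)]
[[-0.0061, 0.0343, -0.0032], np.float64(1.57)]
[[-0.0052, 0.0345, -0.0032], np.float64(1.57)]
[[-0.0042, 0.0346, -0.0032], np.float64(1.57)]
[[-0.0033, 0.0347, -0.0032], np.float64(1.57)]
[[-0.0023, 0.0348, -0.0032], np.float64(1.57)]
[[-0.0013, 0.0348, -0.0032], np.float64(1.57)]
[[-0.0004, 0.0349, -0.0032], np.float64(1.57)]
[[0.0006, 0.0349, -0.0032], np.float64(1.57)]
[[0.0015, 0.0348, -0.0032], np.float64(1.57)]
```

play_rows([
  [[-0.009,0.02,-0.025],1],
  [[-0.009,0.034,-0.01],1.6],
  [[-0.008,0.034,0],1.6],
  [[-0.007,0.034,0],1.6],
  [[-0.006,0.034,0],1.6],
], fingers=0)

```text
clock: 9.52
ee_pos: [0.5585, 0.0367, 0.1583]
tool_rot: [[1.0, 0.029, 0.012], [0.029, -1.0, -0.0], [0.012, 0.001, -1.0]]
contact_force: [2.1, -0.2, -0.2]
grip_width: 1.002
```

play_rows([
  [[-0.005,0.034,0],1.6],
  [[-0.004,0.034,0],1.6],
  [[-0.003,0.034,0],1.6],
  [[-0.002,0.034,0],1.6],
  [[-0.001,0.03,0],1.6],
])

```text
clock: 9.93
ee_pos: [0.5375, -0.1369, 0.165]
tool_rot: [[0.993, -0.116, 0.019], [-0.116, -0.993, -0.002], [0.019, -0.0, -1.0]]
contact_force: [1.0, 0.0, -0.6]
grip_width: 0.998
```

Run:
```python
from h import *
plan((.5332,-.2275,.12),-10.5,lin=.037)
p,d=optics.grab_frame("top");np.savez("top5.npz",p=p,d=d)
cv2.imwrite("pics/top5.png",cv2.resize(p[150:280,150:280,::-1],None,fx=4.5,fy=4.5,interpolation=cv2.INTER_CUBIC))
p2,_=optics.grab_frame("side");cv2.imwrite("pics/side5.png",cv2.resize(p2[170:270,350:480,::-1],None,fx=5,fy=5,interpolation=cv2.INTER_CUBIC))
for y in(210,218,225):print(p[y,172:232,2].tolist())
g=p[...,2].astype(float)
print('fix',edges('top',g,195,8.4,(.5706,.2656),(.07,.025),(.014,.014,.04,.04),span=.01))
print('sh',edges('top',g,195,8.4,(.582,.1884),(.07,.025),(.014,.014,.04,.04),span=.01))
```

```text
t 9.93 pos [ 0.5375 -0.1369  0.165 ] yaw -6.69 tilt [ 0.0192 -0.002 ] F [ 1.   0.  -0.6] grip 0.998 q [ 0.56  0.24 -0.44  1.73  0.11  1.17 -1.61]
dist 0.1013 turn 3.81 rows 5
[[0.0011, 0.0181, 0.009], np.float64(0.76)]
[[0.0013, 0.0181, 0.009], np.float64(0.76)]
[[0.0016, 0.0181, 0.009], np.float64(0.76)]
[[0.0018, 0.018, 0.009], np.float64(0.76)]
[[0.002, 0.018, 0.009], np.float64(0.76)]
[174, 171, 174, 170, 251, 223, 116, 86, 143, 250, 253, 253, 254, 253, 254, 254, 253, 253, 254, 254, 254, 253, 253, 159, 88, 81, 76, 150, 157, 157, 157, 154, 156, 154, 251, 225, 115, 134, 150, 251, 254, 254, 254, 254, 254, 254, 254, 254, 254, 254, 254, 253, 253, 160, 91, 82, 154, 164, 166, 167]
[167, 173, 173, 172, 201, 251, 186, 99, 116, 149, 251, 253, 254, 254, 254, 254, 253, 253, 254, 254, 254, 254, 253, 245, 137, 90, 73, 133, 144, 144, 143, 136, 137, 139, 178, 252, 191, 95, 148, 252, 253, 254, 254, 254, 254, 254, 254, 254, 254, 254, 254, 254, 253, 246, 136, 79, 72, 131, 148, 145]
[146, 145, 146, 143, 143, 221, 252, 155, 86, 126, 251, 253, 253, 254, 253, 253, 254, 254, 253, 253, 254, 254, 254, 253, 226, 114, 101, 76, 137, 150, 151, 150, 150, 152, 154, 242, 243, 136, 140, 156, 252, 254, 254, 254, 254, 254, 254, 254, 254, 254, 254, 254, 254, 254, 227, 118, 80, 143, 155, 155]
fix [(np.float64(70.97), np.float64(-1.19), 33), (np.float64(70.74), np.float64(-0.29), 38), (np.float64(25.66), np.float64(0.32), 40), (np.float64(25.22), np.float64(0.02), 40)]
sh [(np.float64(71.31), np.float64(-1.31), 34), (np.float64(70.31), np.float64(-0.58), 39), (np.float64(24.82), np.float64(0.29), 40), (np.float64(26.05), np.float64(0.2), 40)]
```

View pics/top5.png

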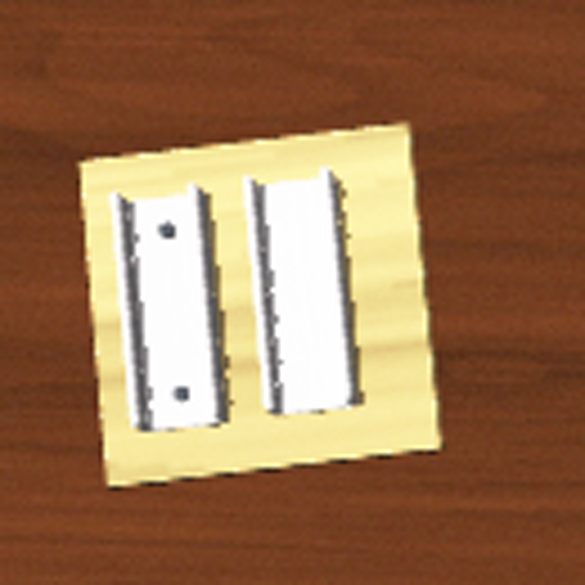

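View pics/side5.png

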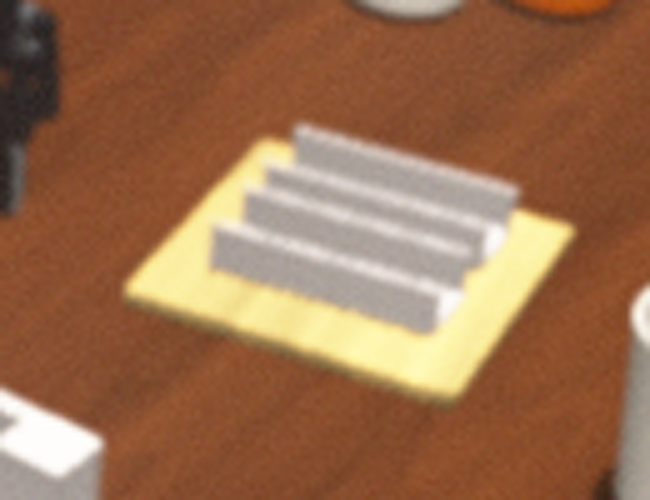

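Top view: loose channel parallel to the fixed one at about (217,215) full-frame. Measured centre spacing is 78.8 mm, so the gap is about 28.8 mm; ends are in line within 0.5 mm and angles agree within 0.2°. Now the wide channel.

play_rows([
  [[0.001,0.014,0],0.6],
  [[0.002,0.018,0],1],
  [[0.002,0.018,0.0],1],
  [[0.001,0.016,0],0.8],
  [[0,0.004,0],0],
])

```text
clock: 10.45
ee_pos: [0.5331, -0.2146, 0.168]
tool_rot: [[0.983, -0.184, 0.022], [-0.184, -0.983, -0.004], [0.022, -0.0, -1.0]]
contact_force: [-0.4, -0.8, -0.5]
grip_width: 1.0
```

Run:
```python
from h import *
plan((.5332,-.2275,.08),-10.5,lin=.037)
z=np.load("top5.npz");g=z['p'][...,2].astype(float)
print('wide',edges('top',g,140,-10.5,(.5332,-.2275),(.07,.033),(.055,.055,.055,.055)))
```

```text
t 10.45 pos [ 0.5331 -0.2146  0.168 ] yaw -10.61 tilt [ 0.0218 -0.004 ] F [-0.4 -0.8 -0.5] grip 1.0 q [ 0.63  0.28 -0.39  1.68  0.11  1.18 -1.53]
dist 0.0889 turn -0.11 rows 5
[[0.0001, 0.0025, 0.0176], np.float64(-0.02)]
[[0.0001, 0.0025, 0.0176], np.float64(-0.02)]
[[0.0001, 0.0025, 0.0176], np.float64(-0.02)]
[[0.0001, 0.0025, 0.0176], np.float64(-0.02)]
[[0.0001, 0.0025, 0.0176], np.float64(-0.02)]
wide [(np.float64(70.19), np.float64(-0.06), 38), (np.float64(68.43), np.float64(-4.66), 27), (nan, nan, 0), (np.float64(33.48), np.float64(-0.11), 40)]
```

play_rows([
  [[0,0.006,0.012],0],
  [[0,0.004,0.02],0],
  [[0,0.002,0.02],0],
  [[0,0,0.015],0],
  [[0,0,0],0],
])

```text
clock: 10.87
ee_pos: [0.5324, -0.2288, 0.0964]
tool_rot: [[0.983, -0.184, 0.023], [-0.184, -0.983, -0.004], [0.023, -0.001, -1.0]]
contact_force: [-0.3, 0.5, 0.4]
grip_width: 1.003
```

Run:
```python
from h import *
plan((.5332,-.2275,.05),-10.5,lin=.037)
```

```text
t 10.87 pos [ 0.5324 -0.2288  0.0964] yaw -10.63 tilt [ 0.0232 -0.0037] F [-0.3  0.5  0.4] grip 1.003 q [ 0.64  0.36 -0.37  1.74  0.14  1.04 -1.53]
dist 0.0464 turn -0.13 rows 5
[[-0.0001, -0.0003, 0.0093], np.float64(-0.03)]
[[-0.0001, -0.0003, 0.0093], np.float64(-0.03)]
[[-0.0001, -0.0003, 0.0093], np.float64(-0.03)]
[[-0.0001, -0.0003, 0.0093], np.float64(-0.03)]
[[-0.0001, -0.0003, 0.0093], np.float64(-0.03)]
```

play_rows([
  [[0,0,-0.03],0],
  [[0,0,-0.035],0],
  [[0,0,-0.035],0],
  [[0,0,-0.02],0],
  [[0,0,0],0],
])

```text
clock: 11.28
ee_pos: [0.5276, -0.2249, 0.2171]
tool_rot: [[0.984, -0.179, 0.014], [-0.179, -0.984, 0.003], [0.014, -0.005, -1.0]]
contact_force: [1.2, -0.8, -0.0]
grip_width: 0.999
```

play_rows([
  [[0,0,0],0],
  [[0,0,0.01],0],
  [[0,0,0.015],0],
  [[0,0,0.02],0],
  [[0,0,0.02],0],
])

```text
clock: 11.7
ee_pos: [0.5306, -0.2237, 0.1508]
tool_rot: [[0.984, -0.176, 0.02], [-0.176, -0.984, 0.001], [0.02, -0.004, -1.0]]
contact_force: [0.8, -0.2, -0.2]
grip_width: 0.996
```

Run:
```python
from h import *
plan((.5332,-.2275,.06),-10.5,lin=.037)
```

```text
t 11.7 pos [ 0.5306 -0.2237  0.1508] yaw -10.13 tilt [0.0205 0.0007] F [ 0.8 -0.2 -0.2] grip 0.996 q [ 0.65  0.3  -0.38  1.7   0.11  1.15 -1.51]
dist 0.0909 turn 0.37 rows 5
[[0.0003, 0.0007, 0.0182], np.float64(0.07)]
[[0.0003, 0.0007, 0.0182], np.float64(0.07)]
[[0.0003, 0.0007, 0.0182], np.float64(0.07)]
[[0.0003, 0.0007, 0.0182], np.float64(0.07)]
[[0.0003, 0.0007, 0.0182], np.float64(0.07)]
```

play_rows([
  [[0,0.002,0.014],0.3],
  [[0,0.001,0.017],0],
  [[0,0,0.017],0],
  [[0,0,0.014],0],
  [[0,0,0.004],0],
])

```text
clock: 12.12
ee_pos: [0.5237, -0.2223, 0.0672]
tool_rot: [[0.984, -0.178, 0.004], [-0.178, -0.984, 0.009], [0.003, -0.01, -1.0]]
contact_force: [-0.7, 0.5, -0.6]
grip_width: 0.999
```

Run:
```python
from h import *
plan((.5332,-.2275,.02),-10.5,lin=.037)
p,_=optics.grab_frame("side");cv2.imwrite("pics/side6.png",cv2.resize(p[190:330,240:400,::-1],None,fx=4.5,fy=4.5,interpolation=cv2.INTER_CUBIC))
```

```text
t 12.12 pos [ 0.5237 -0.2223  0.0672] yaw -10.26 tilt [0.0045 0.0091] F [-0.7  0.5 -0.6] grip 0.999 q [ 0.64  0.39 -0.37  1.78  0.15  1.01 -1.54]
dist 0.0485 turn 0.24 rows 5
[[0.002, 0.0008, 0.0094], np.float64(0.05)]
[[0.002, 0.0008, 0.0094], np.float64(0.05)]
[[0.002, 0.0008, 0.0094], np.float64(0.05)]
[[0.002, 0.0008, 0.0094], np.float64(0.05)]
[[0.002, 0.0008, 0.0094], np.float64(0.05)]
```

View pics/side6.png

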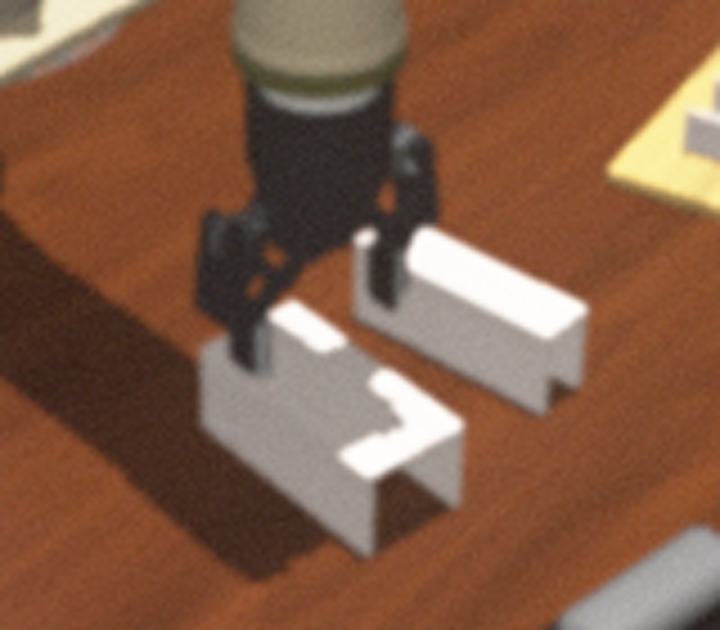

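Side view: the open fingers straddle the wide channel's top at about (305,270) full-frame, well clear of the narrow one. I'll correct sideways and then descend.

play_rows([
  [[0.007,0.003,0],0.2],
  [[0.003,0.001,0.004],0],
  [[0,0,0.006],0],
  [[0,0,0.006],0],
  [[0,0,0],0],
])

```text
clock: 12.58
ee_pos: [0.5341, -0.2282, 0.05]
tool_rot: [[0.983, -0.181, 0.005], [-0.181, -0.983, 0.01], [0.003, -0.01, -1.0]]
contact_force: [-1.0, 0.3, 0.2]
grip_width: 1.0
```

Run:
```python
from h import *
plan((.5332,-.2275,.02),-10.5,lin=.037)
```

```text
t 12.58 pos [ 0.5341 -0.2282  0.05  ] yaw -10.46 tilt [0.0045 0.0095] F [-1.   0.3  0.2] grip 1.0 q [ 0.63  0.43 -0.36  1.76  0.16  0.99 -1.55]
dist 0.03 turn 0.04 rows 5
[[-0.0002, -0.0, 0.006], np.float64(0.01)]
[[-0.0002, -0.0, 0.006], np.float64(0.01)]
[[-0.0002, -0.0, 0.006], np.float64(0.01)]
[[-0.0002, -0.0, 0.006], np.float64(0.01)]
[[-0.0002, -0.0, 0.006], np.float64(0.01)]
```

play_rows([
  [[0,0,0.006],0],
  [[0,0,0.008],0],
  [[0,0,0.008],0],
  [[0,0,0.006],0],
  [[0,0,0],0],
])

```text
clock: 13.0
ee_pos: [0.5346, -0.228, 0.0197]
tool_rot: [[0.983, -0.181, 0.006], [-0.181, -0.983, 0.009], [0.004, -0.01, -1.0]]
contact_force: [0.2, 0.1, -0.3]
grip_width: 0.998
```

Run:
```python
from h import *
plan((.5332,-.2275,.02),-10.5,lin=.037)
```

```text
t 13.0 pos [ 0.5346 -0.228   0.0197] yaw -10.45 tilt [0.0058 0.0088] F [ 0.2  0.1 -0.3] grip 0.998 q [ 0.62  0.47 -0.35  1.77  0.18  0.93 -1.56]
dist 0.0015 turn 0.05 rows 5
[[-0.0003, -0.0, -0.0001], np.float64(0.01)]
[[-0.0003, -0.0, -0.0001], np.float64(0.01)]
[[-0.0003, -0.0, -0.0001], np.float64(0.01)]
[[-0.0003, -0.0, -0.0001], np.float64(0.01)]
[[-0.0003, -0.0, -0.0001], np.float64(0.01)]
```

play_rows([
  [[-0.001,0,0],0],
  [[0,0,0],0],
  [[0,0,0],0],
  [[0,0,0],0],
  [[0,0,0],0],
], fingers=110, newtons=50)

```text
clock: 13.42
ee_pos: [0.5332, -0.2273, 0.0195]
tool_rot: [[0.983, -0.181, 0.005], [-0.181, -0.983, 0.01], [0.003, -0.01, -1.0]]
contact_force: [-0.4, 0.2, -3.6]
grip_width: 0.766
```

play_rows([
  [[0,0,0],0],
  [[0,0,0],0],
  [[0,0,-0.002],0],
  [[0,0,-0.005],0],
  [[0,0,-0.005],0],
])

```text
clock: 13.83
ee_pos: [0.532, -0.2272, 0.0311]
tool_rot: [[0.983, -0.181, 0.003], [-0.181, -0.983, 0.01], [0.001, -0.011, -1.0]]
contact_force: [0.4, -0.0, -2.0]
grip_width: 0.765
```

Run:
```python
from h import *
plan((.578,.2268,.17),8.5,lin=.037)
p,_=optics.grab_frame("side");cv2.imwrite("pics/side7.png",cv2.resize(p[190:330,240:400,::-1],None,fx=4.5,fy=4.5,interpolation=cv2.INTER_CUBIC))
```

```text
t 13.83 pos [ 0.532  -0.2272  0.0311] yaw -10.44 tilt [0.0026 0.0103] F [ 0.4 -0.  -2. ] grip 0.765 q [ 0.62  0.45 -0.36  1.77  0.17  0.95 -1.55]
dist 0.477 turn -18.94 rows 13
[[-0.0028, -0.0351, -0.0103], np.float64(-1.46)]
[[-0.0019, -0.0352, -0.0103], np.float64(-1.46)]
[[-0.0011, -0.0352, -0.0103], np.float64(-1.46)]
[[-0.0002, -0.0352, -0.0103], np.float64(-1.46)]
[[0.0007, -0.0352, -0.0103], np.float64(-1.46)]
[[0.0016, -0.0352, -0.0103], np.float64(-1.46)]
[[0.0025, -0.0351, -0.0103], np.float64(-1.46)]
[[0.0034, -0.035, -0.0103], np.float64(-1.46)]
[[0.0043, -0.0349, -0.0103], np.float64(-1.46)]
[[0.0052, -0.0348, -0.0103], np.float64(-1.46)]
[[0.0061, -0.0347, -0.0103], np.float64(-1.46)]
[[0.007, -0.0345, -0.0103], np.float64(-1.46)]
[[0.0078, -0.0343, -0.0103], np.float64(-1.46)]
```

View pics/side7.png

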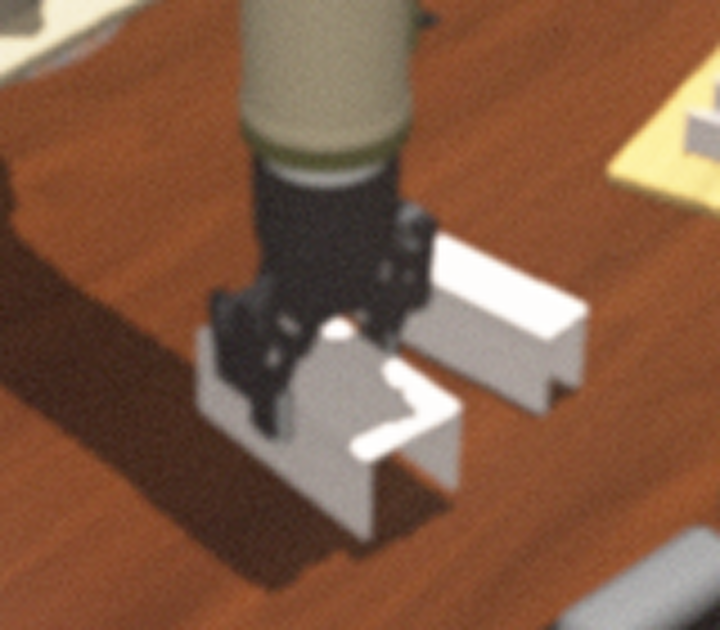

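Side view: the wide channel is lifted a little and held level. Up, then across.

play_rows([
  [[0,0,-0.015],0],
  [[0,0,-0.025],0],
  [[0,0,-0.03],0],
  [[0,-0.005,-0.02],0],
  [[0,-0.015,-0.01],-0.5],
])

```text
clock: 14.3
ee_pos: [0.5333, -0.2109, 0.1351]
tool_rot: [[0.984, -0.177, -0.0], [-0.177, -0.984, 0.01], [-0.002, -0.01, -1.0]]
contact_force: [0.2, -0.4, -1.9]
grip_width: 0.764
```

Run:
```python
from h import *
plan((.5766,.2268,.16),8.5,lin=.035)
```

```text
t 14.3 pos [ 0.5333 -0.2109  0.1351] yaw -10.18 tilt [-0.0004  0.0103] F [ 0.2 -0.4 -1.9] grip 0.764 q [ 0.63  0.32 -0.39  1.7   0.12  1.15 -1.54]
dist 0.4405 turn -18.68 rows 13
[[-0.0027, -0.0337, -0.0016], np.float64(-1.44)]
[[-0.0018, -0.0338, -0.0016], np.float64(-1.44)]
[[-0.001, -0.0338, -0.0016], np.float64(-1.44)]
[[-0.0001, -0.0338, -0.0016], np.float64(-1.44)]
[[0.0007, -0.0338, -0.0016], np.float64(-1.44)]
[[0.0016, -0.0338, -0.0016], np.float64(-1.44)]
[[0.0024, -0.0338, -0.0016], np.float64(-1.44)]
[[0.0033, -0.0337, -0.0016], np.float64(-1.44)]
[[0.0041, -0.0336, -0.0016], np.float64(-1.44)]
[[0.0049, -0.0335, -0.0016], np.float64(-1.44)]
[[0.0058, -0.0334, -0.0016], np.float64(-1.44)]
[[0.0066, -0.0332, -0.0016], np.float64(-1.44)]
[[0.0074, -0.033, -0.0016], np.float64(-1.44)]
```

play_rows([
  [[-0.002,-0.025,-0.006],-1],
  [[-0.002,-0.03,-0.006],-1.5],
  [[-0.001,-0.033,-0.004],-1.5],
  [[0,-0.033,0],-1.5],
  [[0.001,-0.033,0],-1.5],
])

```text
clock: 14.72
ee_pos: [0.5492, -0.0482, 0.1549]
tool_rot: [[0.999, -0.051, 0.003], [-0.051, -0.999, 0.008], [0.003, -0.008, -1.0]]
contact_force: [1.2, -0.1, -2.1]
grip_width: 0.766
```

play_rows([
  [[0.002,-0.033,0],-1.5],
  [[0.003,-0.033,0],-1.5],
  [[0.003,-0.033,0],-1.5],
  [[0.004,-0.033,0],-1.5],
  [[0.005,-0.03,0],-1.5],
])

```text
clock: 15.13
ee_pos: [0.5584, 0.1356, 0.1538]
tool_rot: [[0.995, 0.101, -0.001], [0.101, -0.995, 0.01], [0.0, -0.01, -1.0]]
contact_force: [0.2, -0.1, -2.5]
grip_width: 0.763
```

Run:
```python
from h import *
plan((.5766,.2268,.14),8.5,lin=.035)
```

```text
t 15.13 pos [0.5584 0.1356 0.1538] yaw 5.82 tilt [-0.0007  0.0101] F [ 0.2 -0.1 -2.5] grip 0.763 q [ 0.2   0.34 -0.61  1.67  0.2   1.19 -1.93]
dist 0.094 turn -2.68 rows 5
[[0.0055, -0.0178, 0.0029], np.float64(-0.54)]
[[0.0056, -0.0177, 0.0029], np.float64(-0.54)]
[[0.0058, -0.0176, 0.0029], np.float64(-0.54)]
[[0.006, -0.0176, 0.0029], np.float64(-0.54)]
[[0.0061, -0.0175, 0.0029], np.float64(-0.54)]
```

play_rows([
  [[0.005,-0.018,0],-0.6],
  [[0.006,-0.018,0],-0.6],
  [[0.006,-0.015,0],-0.3],
  [[0.004,-0.008,0.002],0],
  [[0.001,-0.002,0.002],0],
])

```text
clock: 15.55
ee_pos: [0.5625, 0.2236, 0.1477]
tool_rot: [[0.988, 0.157, -0.007], [0.157, -0.987, 0.016], [-0.004, -0.017, -1.0]]
contact_force: [0.6, -0.1, -2.1]
grip_width: 0.764
```

Run:
```python
from h import *
plan((.5766,.2268,.09),8.5,lin=.035)
```

```text
t 15.55 pos [0.5625 0.2236 0.1477] yaw 9.03 tilt [-0.0067  0.0163] F [ 0.6 -0.1 -2.1] grip 0.764 q [ 0.06  0.42 -0.64  1.59  0.24  1.21 -2.04]
dist 0.0595 turn 0.53 rows 5
[[0.0029, -0.0, 0.0115], np.float64(0.11)]
[[0.0029, -0.0, 0.0115], np.float64(0.11)]
[[0.0029, -0.0, 0.0115], np.float64(0.11)]
[[0.0029, -0.0, 0.0115], np.float64(0.11)]
[[0.0029, -0.0, 0.0115], np.float64(0.11)]
```

play_rows([
  [[0.006,0,0.005],0.4],
  [[0.006,0,0.012],0],
  [[0.002,0,0.012],0],
  [[0,0,0.012],0],
  [[0,0,0.004],0],
])

```text
clock: 15.97
ee_pos: [0.576, 0.2254, 0.0964]
tool_rot: [[0.989, 0.149, -0.008], [0.149, -0.989, 0.014], [-0.006, -0.015, -1.0]]
contact_force: [-0.5, -0.2, -2.8]
grip_width: 0.762
```

Run:
```python
from h import *
plan((.5766,.2268,.075),8.5,lin=.035)
p,_=optics.grab_frame("side");cv2.imwrite("pics/side8.png",cv2.resize(p[140:270,350:500,::-1],None,fx=4.5,fy=4.5,interpolation=cv2.INTER_CUBIC))
```

```text
t 15.97 pos [0.576  0.2254 0.0964] yaw 8.57 tilt [-0.0084  0.0142] F [-0.5 -0.2 -2.8] grip 0.762 q [ 0.03  0.5  -0.61  1.6   0.29  1.13 -2.07]
dist 0.0215 turn 0.07 rows 5
[[0.0002, -0.0002, 0.0043], np.float64(0.01)]
[[0.0002, -0.0002, 0.0043], np.float64(0.01)]
[[0.0002, -0.0002, 0.0043], np.float64(0.01)]
[[0.0002, -0.0002, 0.0043], np.float64(0.01)]
[[0.0002, -0.0002, 0.0043], np.float64(0.01)]
```

View pics/side8.png

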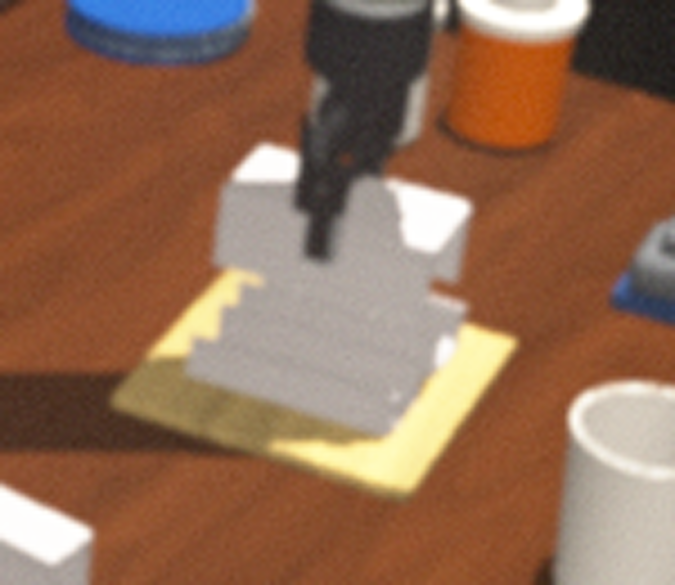

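Side view: the wide channel is held level above the pair, aligned with them. Lowering in small steps.

play_rows([
  [[0,-0.001,0.006],0],
  [[0,0,0.008],0],
  [[0,0,0.008],0],
  [[0,0,0.006],0],
  [[0,0,0],0],
])

```text
clock: 16.43
ee_pos: [0.5755, 0.2245, 0.065]
tool_rot: [[0.989, 0.146, -0.009], [0.146, -0.989, 0.013], [-0.007, -0.014, -1.0]]
contact_force: [0.4, -0.7, -1.9]
grip_width: 0.764
```

Run:
```python
from h import *
plan((.5766,.2268,.0345),8.5,lin=.035)
```

```text
t 16.43 pos [0.5755 0.2245 0.065 ] yaw 8.4 tilt [-0.0095  0.0131] F [ 0.4 -0.7 -1.9] grip 0.764 q [ 0.03  0.53 -0.6   1.63  0.31  1.08 -2.08]
dist 0.0306 turn -0.1 rows 5
[[0.0003, -0.0003, 0.0061], np.float64(-0.02)]
[[0.0003, -0.0003, 0.0061], np.float64(-0.02)]
[[0.0003, -0.0003, 0.0061], np.float64(-0.02)]
[[0.0003, -0.0003, 0.0061], np.float64(-0.02)]
[[0.0003, -0.0003, 0.0061], np.float64(-0.02)]
```

play_rows([
  [[0.001,-0.002,0.004],0],
  [[0,0,0.006],0],
  [[0,0,0.006],0],
  [[0,0,0.004],0],
  [[0,0,0],0],
])

```text
clock: 16.85
ee_pos: [0.5764, 0.2276, 0.0435]
tool_rot: [[0.989, 0.146, -0.008], [0.146, -0.989, 0.014], [-0.006, -0.015, -1.0]]
contact_force: [-0.6, -1.3, -1.3]
grip_width: 0.764
```

Run:
```python
from h import *
plan((.5766,.2268,.0345),8.5,lin=.035)
```

```text
t 16.85 pos [0.5764 0.2276 0.0435] yaw 8.41 tilt [-0.0083  0.0135] F [-0.6 -1.3 -1.3] grip 0.764 q [ 0.01  0.56 -0.59  1.64  0.33  1.05 -2.1 ]
dist 0.009 turn -0.09 rows 5
[[0.0, 0.0002, 0.0018], np.float64(-0.02)]
[[0.0, 0.0002, 0.0018], np.float64(-0.02)]
[[0.0, 0.0002, 0.0018], np.float64(-0.02)]
[[0.0, 0.0002, 0.0018], np.float64(-0.02)]
[[0.0, 0.0002, 0.0018], np.float64(-0.02)]
```

play_rows([
  [[0,0.001,0.002],0],
  [[0,0,0.002],0],
  [[0,0,0.002],0],
  [[0,0,0.002],0],
  [[0,0,0],0],
])

```text
clock: 17.27
ee_pos: [0.5768, 0.2267, 0.0349]
tool_rot: [[0.989, 0.146, -0.008], [0.146, -0.989, 0.014], [-0.006, -0.015, -1.0]]
contact_force: [-0.4, -0.0, -2.2]
grip_width: 0.764
```

play_rows([
  [[0,0,0.0005],0],
  [[0,0,0.0005],0],
  [[0,0,0.0005],0],
  [[0,0,0.0005],0],
  [[0,0,0],0],
])

```text
clock: 17.68
ee_pos: [0.577, 0.2268, 0.034]
tool_rot: [[0.989, 0.146, -0.007], [0.146, -0.989, 0.013], [-0.005, -0.014, -1.0]]
contact_force: [0.1, -0.6, -1.9]
grip_width: 0.765
```

Run:
```python
from h import *
plan((.5766,.2268,.0345),8.5,lin=.035)
p,_=optics.grab_frame("side");cv2.imwrite("pics/side9.png",cv2.resize(p[140:270,350:500,::-1],None,fx=4.5,fy=4.5,interpolation=cv2.INTER_CUBIC))
```

```text
t 17.68 pos [0.577  0.2268 0.034 ] yaw 8.39 tilt [-0.007   0.0135] F [ 0.1 -0.6 -1.9] grip 0.765 q [ 0.01  0.57 -0.59  1.64  0.34  1.03 -2.1 ]
dist 0.0006 turn -0.11 rows 5
[[-0.0001, -0.0, -0.0001], np.float64(-0.02)]
[[-0.0001, -0.0, -0.0001], np.float64(-0.02)]
[[-0.0001, -0.0, -0.0001], np.float64(-0.02)]
[[-0.0001, -0.0, -0.0001], np.float64(-0.02)]
[[-0.0001, -0.0, -0.0001], np.float64(-0.02)]
```

View pics/side9.png

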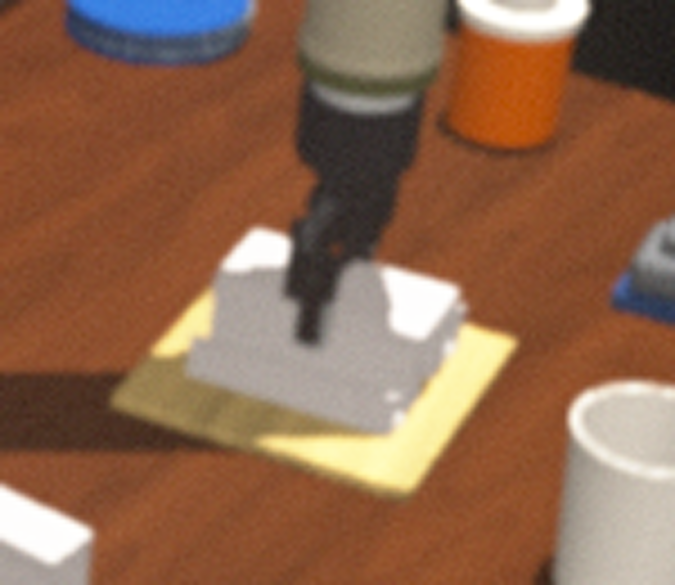

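play_rows([
  [[0,0,0.0005],0],
  [[0,0,0.0005],0],
  [[0,0,0.0005],0],
  [[0,0,0.0005],0],
  [[0,0,0],0],
])

```text
clock: 18.15
ee_pos: [0.5771, 0.2269, 0.0339]
tool_rot: [[0.989, 0.146, -0.006], [0.146, -0.989, 0.013], [-0.004, -0.014, -1.0]]
contact_force: [-0.1, 0.8, 0.1]
grip_width: 0.769
```

Contact: the weight has come off the wrist (−2 N to 0). I'll release gently and back straight out.

play_rows([
  [[0,0,0],0],
  [[0,0,0],0],
  [[0,0,0],0],
  [[0,0,0],0],
  [[0,0,0],0],
], fingers=30)

```text
clock: 18.57
ee_pos: [0.5781, 0.2275, 0.034]
tool_rot: [[0.989, 0.146, -0.004], [0.146, -0.989, 0.014], [-0.002, -0.015, -1.0]]
contact_force: [-0.3, -0.1, -0.8]
grip_width: 0.88
```

play_rows([
  [[0,0,-0.003],0],
  [[0,0,-0.008],0],
  [[0,0,-0.015],0],
  [[0,0,-0.03],0],
  [[0,0,-0.03],0],
])

```text
clock: 18.98
ee_pos: [0.5748, 0.2248, 0.1176]
tool_rot: [[0.989, 0.147, -0.015], [0.147, -0.989, 0.011], [-0.013, -0.013, -1.0]]
contact_force: [0.9, 0.3, 0.5]
grip_width: 0.881
```

play_rows([
  [[0,0,-0.035],0],
  [[-0.01,0.02,-0.03],0],
  [[-0.02,0.033,-0.01],0],
  [[-0.02,0.034,0],0],
  [[-0.02,0.034,0],0],
])

```text
clock: 19.4
ee_pos: [0.5256, 0.1017, 0.2054]
tool_rot: [[0.987, 0.161, -0.003], [0.161, -0.987, 0.02], [0.0, -0.02, -1.0]]
contact_force: [0.8, -1.0, -0.2]
grip_width: 0.883
```

play_rows([
  [[-0.02,0.034,0],0],
  [[-0.02,0.034,0],0],
  [[-0.02,0.034,0],0],
  [[-0.01,0.02,0],0],
  [[0,0,0],0],
])

```text
clock: 19.82
ee_pos: [0.4711, -0.0425, 0.2078]
tool_rot: [[0.988, 0.154, 0.004], [0.154, -0.988, 0.016], [0.006, -0.015, -1.0]]
contact_force: [0.7, 0.3, 0.2]
grip_width: 0.884
```

Run:
```python
from h import *
plan((.5766,.2268,.0345),8.5,lin=.1)
P={}
for n in("top","side"):
    p,d=optics.grab_frame(n);P[n]=(p,d)
    x0,y0,w,h=(150,150,130,130) if n=="top" else (350,140,150,130)
    cv2.imwrite(f"pics/{n}10.png",cv2.resize(p[y0:y0+h,x0:x0+w,::-1],None,fx=4.5,fy=4.5,interpolation=cv2.INTER_CUBIC))
p,d=P['top'];W=cloud('top',d);g=p[...,2].astype(float)
m=(g>235)&(W[...,2]>.055)&(abs(W[...,0]-.577)<.12)&(abs(W[...,1]-.227)<.08)
v,u=np.where(m);q=onplane('top',np.c_[u,v],.069);print('wide top',rect(q[:,:2]),np.percentile(W[m][:,2],[10,50,90]).round(4))
# plane fit for level
A=np.c_[W[m][:,:2]-W[m][:,:2].mean(0),np.ones(m.sum())];print('plane',np.linalg.lstsq(A,W[m][:,2],rcond=None)[0].round(4))
print('wide',edges('top',g,200,8.4,(.5766,.2268),(.07,.033),(.069,)*4,span=.006))
print('sh -y',edges('top',g,195,8.4,(.5825,.188),(.07,.025),(.014,.014,.04,.04),span=.008))
print('fix +y',edges('top',g,195,8.4,(.5707,.2657),(.07,.025),(.014,.014,.04,.04),span=.008))
```

```text
t 19.82 pos [ 0.4711 -0.0425  0.2078] yaw 8.85 tilt [0.004  0.0162] F [0.7 0.3 0.2] grip 0.884 q [ 0.52  0.04 -0.52  1.86  0.    1.24 -1.42]
dist 0.3372 turn 0.35 rows 5
[[0.0289, -0.0494, 0.0356], np.float64(0.07)]
[[0.0289, -0.0495, 0.0356], np.float64(0.07)]
[[0.0288, -0.0495, 0.0356], np.float64(0.07)]
[[0.0287, -0.0495, 0.0356], np.float64(0.07)]
[[0.0287, -0.0496, 0.0356], np.float64(0.07)]
wide top (array([577.1, 226.7]), 139.0, 65.4, 8.4) [0.0644 0.0684 0.0725]
plane [-0.0005 -0.0098  0.0684]
wide [(np.float64(71.03), np.float64(-0.28), 40), (np.float64(69.3), np.float64(0.0), 35), (nan, nan, 0), (np.float64(33.61), np.float64(0.1), 40)]
sh -y [(np.float64(69.46), np.float64(-9.85), 19), (np.float64(70.41), np.float64(-2.58), 23), (nan, nan, 0), (np.float64(25.53), np.float64(0.18), 40)]
fix +y [(np.float64(70.48), np.float64(1.81), 12), (np.float64(71.07), np.float64(-3.16), 33), (np.float64(25.59), np.float64(0.3), 40), (nan, nan, 0)]
```

View pics/top10.png

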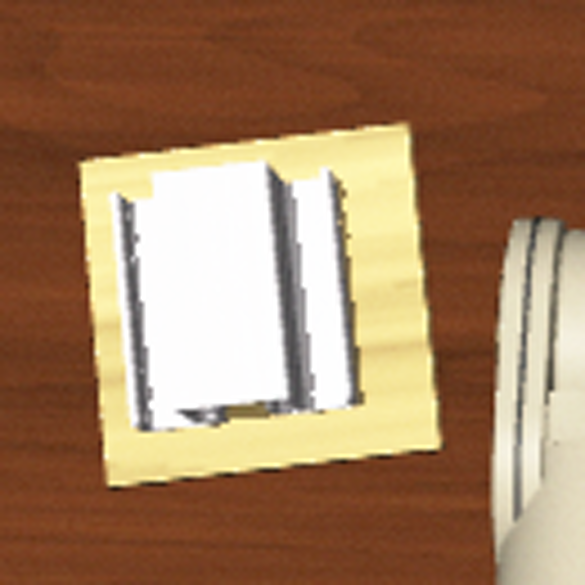

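View pics/side10.png

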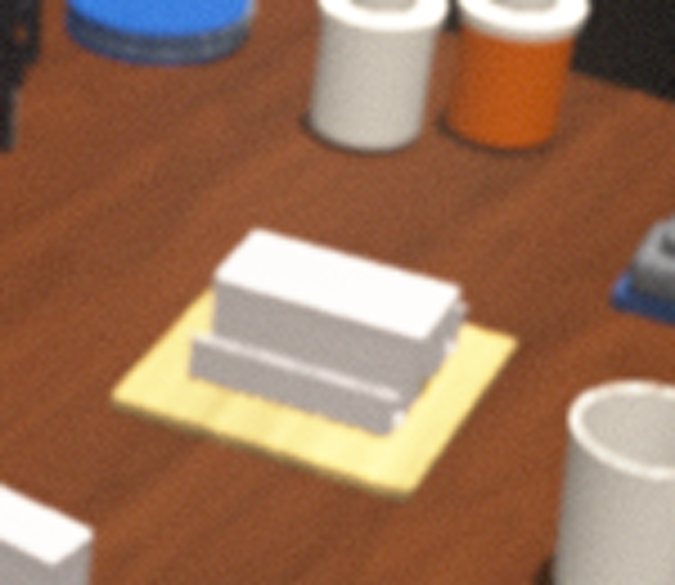

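Run:
```python
from h import *
p,_=optics.grab_frame("side");q=np.load("side0.npz")['p']
a=slice(235,285);b=slice(315,375)
print('narrow diff',np.abs(p[a,b].astype(int)-q[a,b]).mean(), np.abs(robot.sense()['joint_velocities']).max())
print(robot.sign_off())
```

```text
narrow diff 35.51277777777778 0.023495379694849265
the job is handed in; nothing more can be done
None
```

Run:
```python
import numpy as np,cv2
q=np.load("side0.npz")['p'][:,:,::-1];r=cv2.resize(q[140:270,350:500],None,fx=4.5,fy=4.5,interpolation=cv2.INTER_CUBIC)
s=cv2.imread("pics/side10.png");a=np.s_[480:585,0:105]
print('narrow end, start vs final crop diff',np.abs(r[a].astype(int)-s[a]).mean())
```

```text
narrow end, start vs final crop diff 11.167044595616025
```

The job is done and handed in at about 20 s. The loose shallow channel lies open side up on the board beside the fixed one, and the wide deep channel is nested over the pair, released, with the arm withdrawn.

Last checks:
- **Shallow channel:** before nesting, the gap to the fixed channel measured about 28.8 mm, with ends in line within about 0.5 mm and angles matching within about 0.2°. After nesting, its outer edge was in the same place within about 0.5 mm.
- **Wide channel:** its top measured 68.4 mm above the bench, against 69 mm expected when fully seated. It is centred over the pair within about 1 mm, parallel to them and level within noise. At touchdown the wrist load dropped from about −2 N to 0, and I saw no large contact forces.
- **Check that disagreed:** a rough before-and-after pixel comparison around the narrow channel gave a large difference (35 grey levels). I think this is the parked arm or its shadow in that part of the picture, but I handed in within the same script, without stopping to look into it.
- **Follow-up on the narrow channel:** its visible end in the last saved side view is where it was at the start, about pixel (370, 259), with a difference of 11 grey levels there. The rest of it was not re-measured, though no move came near it.

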